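# Pack a cocktail shaker: scoop in chilling balls, close it, take the cap off again

## Task

Get this cocktail shaker ready for its gift box: use the scoop to put at least three of the steel chilling balls from the bin into the shaker's tumbler without touching them with the fingers, and lay the scoop back down flat on the bench. Then pick up the strainer top together with its cap by the strainer's wide band, set the two as one on the tumbler until the strainer is fully home, and let go. Last, lift off the cap alone so that the recipe card can be tucked into it, leaving the strainer sitting in the tumbler as it is, and finish still holding the cap in the gripper some 10 cm above it; leave everything else on the bench where it stands.

Things in the scene. Friction and masses are not known exactly. Their poses are not given: they have to be found in the camera images.
- bin: White open-front stock bin, fixed, 181 x 137 wide x 62 high, divided lengthwise. Origin: centre of its underside; x points from the low front (wall 18 high) to the back wall, y to the left half, which holds the balls (inside 175 x 64 wide, floor 3 thick); boxes fill the right half. Sides and divider: 62 high for the rear 70 mm, sloping to 24 at 105 mm from the back wall, 24 from there on.
- bin_back (a point): Foot of the back wall, on the floor, in the middle of the width of the balls' half of the bin (axes as the bin's).
- bin_front (a point): The same, at the foot of the low front wall inside, 175 mm in front of bin_back.
- ball0_center (a point): Centre of a loose polished steel chilling ball, 22 mm in diameter, about 14 g; six alike lie two abreast in the bin's left half, within 80 mm of the back wall at the start.
- ball1_center (a point): Centre of a loose polished steel chilling ball, 22 mm in diameter, about 14 g; six alike lie two abreast in the bin's left half, within 80 mm of the back wall at the start.
- ball2_center (a point): Centre of a loose polished steel chilling ball, 22 mm in diameter, about 14 g; six alike lie two abreast in the bin's left half, within 80 mm of the back wall at the start.
- ball3_center (a point): Centre of a loose polished steel chilling ball, 22 mm in diameter, about 14 g; six alike lie two abreast in the bin's left half, within 80 mm of the back wall at the start.
- ball4_center (a point): Centre of a loose polished steel chilling ball, 22 mm in diameter, about 14 g; six alike lie two abreast in the bin's left half, within 80 mm of the back wall at the start.
- ball5_center (a point): Centre of a loose polished steel chilling ball, 22 mm in diameter, about 14 g; six alike lie two abreast in the bin's left half, within 80 mm of the back wall at the start.
- scoop_grip (a point): Loose aluminium scoop, about 100 g, standing on its bowl's flat floor. Point: middle of the straight handle (16 wide, 14 thick, rising backwards at about 20 degrees), to be gripped across its width; 51 mm above the scoop's underside, 80 mm behind the bowl's middle. x axis: the scoop's, level, from handle to lip; z up.
- scoop_lip (a point): Middle of the lip (front edge) of the scoop's bowl, at its underside, 117.5 mm ahead of scoop_grip and 51 mm below it; same axes. Bowl: 75 long, 54 wide outside, 51 inside, floor 2 thick (1 at the lip), back wall 36 high, sides falling from 36 at the back to 12 near the lip, open in front.
- tumbler: Loose steel shaker tumbler, about 0.3 kg, standing upright, 110 high, 51 wide at the foot and 64 over the rim, mouth 59 wide inside. Origin: centre of its underside, z up.
- tumbler_mid (a point): The tumbler's axis, half-way up (55 mm above its underside).
- tumbler_rim (a point): Centre of the tumbler's mouth, level with the rim.
- strainer: Loose steel strainer top (inner lid) of the shaker, about 0.15 kg, standing on the bench with the cap on. From below: plug 54 wide, 14 high, lower edge tapered, enters the tumbler's mouth with 2.5 mm play all round; wide band 66 in diameter, 12 high, rests on the rim; shoulder; neck inside the cap. Origin: centre of the plug's bottom, z up; fully home it lies 96 mm above the tumbler's underside.
- strainer_band (a point): Centre of the strainer's wide band, half-way up it, 20 mm above the plug's bottom: where to grip both lids together (the cap then rides on the strainer).
- cap_mid (a point): Centre of the cap (outer lid), half-way up: loose steel cup, upside down, 44 in diameter, 30 high, about 50 g, standing over the strainer's neck on the shoulder's ledge. Seated, it is 31 mm above strainer_band. The neck reaches 21 mm up into it. The shoulder is 49 wide at the cap's lower edge and falls away to the band 10 mm below, so fingers that grip the cap must stay above its lower edge.
- jigger: Bystander: steel double-cone jigger, 44 wide, 74 high, standing upright. Origin at its underside's centre.
- drink_can: Bystander: drink can, 57 wide, 115 high, standing. Origin at its underside's centre.
- tape_roll: Bystander: roll of clear tape, 76 in diameter, 24 high, lying flat. Origin at its underside's centre.
- box_cutter: Bystander: box cutter lying flat, 155 long, 26 wide, 18 high, along its x axis. Origin at its underside.
Things that resemble listed ones, but are neither listed nor needed, are in the scene too. Leave any purple or yellow look-alike of the strainer alone.

How it is judged:
By the outcome, as a careful person would: the job done as asked, in the order asked, and still so for the second after the job is handed in, while the arm keeps its last pose, push and grip.
It also fails if it takes over 72 s, if anything falls off the work surface, if the arm or the gripper's body presses on something with over 40 N, if the wrist force passes 120 N, or if a joint passes its speed limit or range.

## Robot

A 6-joint arm with a two-finger parallel gripper is mounted at the origin on the work surface. World frame = base frame: x ahead of the robot, y to its left, z up, the work surface at z = 0. Lengths are in m, angles in rad, forces in N, time in s.
With the tool pointing down it reaches from about 0.375 to 0.9 m from the base axis. Payload 3.1 kg.
Tool frame: the origin (TCP) lies between the finger pads; the fingertips stand 22 mm ahead of it and the grasp point (between the pads) lies 3 mm ahead of it; z points along the fingers, y is the line along which they close (so a half turn about z gives the same grasp; the last joint's range is limited). The gripper opens to 87 mm and grips with 3 to 60 N. Pads are 19 mm wide; open, the fingers measure 117 mm over their backs; the gripper's body (75 mm by 190 mm) begins 51 mm behind the grasp point.
Start: joints at [0.945, 0.527, 1.433, -0, 1.181, -0.178], TCP at [0.271, 0.563, 0.245] pointing down, gripper open.
Joint ranges: [-3.08, 3.08], [-0.75, 2.2], [0.22, 2.44], [-1.43, 4.57], [0, 2.65], [-2.85, 2.85]. Speed limits (rad/s): [2.79, 2.79, 3.14, 3.14, 3.14, 3.14].

## Interface

Orientations are given as a unit quaternion [x, y, z, w].
In Python, from rig import get_obs, camera, get_calibration, hand_in, cut_out gives the robot as it stands.
- The arm moves only by the shell command python3 -m inch 'ROWS' [OPENING] [FORCE]. ROWS is JSON, one flat list of numbers, 6 for each row, row after row: the shift along the tool's x, y, z scaled (see below), then the turn, a rotation vector about the tool's x, y, z scaled (see below). A call has 1 to 20 rows; each row is the pose to reach, as a shift and turn from the pose commanded when the call began, along the tool's axes at that moment; what a row does not reach only later rows make up. The controller multiplies each number of a shift by 0.08 m and each number of a turn by 90 degrees. A row lasts 1/12 s, in which the tool goes at most 41.7 mm and 7.16 degrees, less where a joint would pass 70% of its speed; a pose out of reach is approached as far as the arm can. A call with a number of a shift or a turn outside -1 to 1 is refused whole. A call with a gripper value outside its range is refused whole. OPENING is the finger opening in mm, from 0 to 87, set as the call begins (- or left out, the last holds). The fingers move at their own pace and stop on an object; FORCE is the grip in N (left out, the last holds). Time passes only in rows, so rows that repeat a pose let the fingers close. It gives the time, the measured TCP pose, the force, the opening and the grip force at its end, in the units of the state.
- get_obs(): the state, without advancing time (a new reading comes with each control period).
- camera(name): name is "scene" or "top" or "wrist"; returns the picture (384x512x3 uint8, red, green, blue); there is no depth.
- get_calibration(name): a dict with "vertical_fov" (degrees; the focal length in pixels is half the picture's height over the tangent of half this angle, whatever the lens; pixels are square), "cx", "cy" (the principal point, pixels), "D" ([k1, k2, p1, p2, k3] as OpenCV has them; the pictures are not rectified), "T" (4x4, takes a point from camera to world coordinates). Camera axes: x right, y down, z forward; pixel columns grow to the right and rows downward; lengths in m; the calibration is good to about 2 mm. A picture is of the moment at which its call begins: read the wrist's pose just before it. get_calibration takes no time and is no camera call; for the wrist camera it gives the pose at the moment of the call.
- hand_in(): hands the job in; it is judged then, once.
Trained networks look in the newest picture that a camera, given by its name, has taken for a name from the list of things; names that differ only in an ending like _2 or _b are one class to them, and where a whole thing is asked for, a point or a joint stands for the part that bears it (a point fixed in the world has none). Each returns a list of dicts, best first, with "conf" (0 to 1); they miss things now and then, are a little off and sometimes report something else, mostly with a low value. They report only what shows in the picture. A call takes as long as a camera call. They do not tell look-alikes from the thing itself.
- cut_out(camera, thing): "region" (384x512 bool, what is visible of it) and "bbox" ([left, top, right, bottom] in pixels, round what is visible of it).
The state is a dict: "time": time; "q": joint angles; "joint_velocities": joint speeds; "joint_torque": joint torques, N m; "position": TCP position; "tool_rot": TCP orientation; "ft_force": force on the tool from outside, world axes, zero at the start; "moment": the same for the moment, N m; "grip_width": finger opening in m; "grip_force": force on a finger pad.
Only numpy, scipy, OpenCV 4.12 (cv2) and the standard library are available. Lean on these libraries where they do the work, as an engineer would, in place of code of your own. Each camera call takes 0.05 s, during which the arm holds its last target. There are 200 camera calls.

## Working session

There is one attempt and no reset: what is moved stays moved. The work goes in short steps, Python scripts to look and compute and a shell command to move; the robot and the scene stay as the last step left them, time stands still between calls to the robot, and variables do not carry over. Pictures are saved under pics/ and viewed, at most 10 in all, crops included, and the job is handed in when it is done.

```bash
ls; mkdir -p pics
cat > h.py <<'E'
import numpy as np, cv2
from rig import *
from scipy.spatial.transform import Rotation as R
def K(c):
    f=192/np.tan(np.radians(c["vertical_fov"]/2)); return np.array([[f,0,c["cx"]],[0,f,c["cy"]],[0,0,1]])
def ray(c,uv):
    p=cv2.undistortPoints(np.array(uv,float).reshape(-1,1,2),K(c),np.array(c["D"],float)).reshape(-1,2)
    T=np.array(c["T"]); d=np.c_[p,np.ones(len(p))]@T[:3,:3].T
    return T[:3,3],d
def onz(c,uv,z):
    o,d=ray(c,uv); return o+d*((z-o[2])/d[:,2])[:,None]
def proj(c,P):
    T=np.linalg.inv(np.array(c["T"])); P=np.array(P,float).reshape(-1,3)
    return cv2.projectPoints(P,cv2.Rodrigues(T[:3,:3])[0],T[:3,3],K(c),np.array(c["D"],float))[0].reshape(-1,2)
def save(n,im,s=1):
    im=im[:,:,::-1]; cv2.imwrite(n,cv2.resize(im,None,fx=s,fy=s,interpolation=cv2.INTER_CUBIC))
E
python3 - <<'E'
from h import *
a=camera("scene");b=camera("top")
save("pics/scene.png",a,1.5);save("pics/top.png",b,1.5)
o=get_obs();print(o["position"],o["tool_rot"])
for n in("top","scene"):
    c=get_calibration(n);print(n,np.round(c["T"],3).tolist(),c["vertical_fov"])
    for t in("bin","ball0_center","scoop_grip","tumbler","strainer","cap_mid","jigger","drink_can","tape_roll","box_cutter"):
        for r in cut_out(n,t)[:8]:
            m=r["region"];v,u=np.nonzero(m);print(t,round(r["conf"],2),r["bbox"],np.round([u.mean(),v.mean()],1),onz(c,[u.mean(),v.mean()],0.03).round(3))
E
```

```text
pics
[0.27022256 0.56290261 0.24369507] [ 2.22039729e-01  9.75037162e-01 -8.66103435e-04 -3.74543023e-04]
top [[-0.016, -0.998, 0.057, 0.57], [-1.0, 0.015, -0.015, 0.017], [0.014, -0.058, -0.998, 0.867], [0.0, 0.0, 0.0, 1.0]] 54.95704031272756
bin 0.71 [144.5, 166.4, 212.6, 255.2] [175.5 212.8] [[0.569 0.198 0.03 ]]
ball0_center 0.46 [149.9, 172.8, 161.7, 185.0] [158.2 179.9] [[0.644 0.237 0.03 ]]
scoop_grip 0.85 [235.2, 206.4, 259.9, 280.7] [248.8 233. ] [[0.521 0.034 0.03 ]]
scoop_grip 0.74 [267.2, 155.3, 293.6, 182.9] [277.3 173. ] [[ 0.656 -0.033  0.03 ]]
tumbler 0.85 [366.9, 233.6, 407.8, 265.3] [387.6 247.5] [[ 0.483 -0.28   0.03 ]]
strainer 0.71 [255.9, 70.1, 283.8, 103.2] [267.6  87. ] [[ 0.855 -0.014  0.03 ]]
strainer 0.59 [265.9, 156.1, 290.6, 184.3] [275.  174.5] [[ 0.652 -0.028  0.03 ]]
strainer 0.57 [283.7, 294.0, 317.8, 324.8] [301.5 306. ] [[ 0.357 -0.082  0.03 ]]
strainer 0.42 [206.7, 91.2, 234.8, 129.6] [221.  110.9] [[0.801 0.093 0.03 ]]
cap_mid 0.52 [270.1, 160.1, 286.4, 177.7] [278.  169.5] [[ 0.664 -0.035  0.03 ]]
jigger 0.69 [352.1, 174.8, 383.5, 196.7] [367.4 1
[... 1163 characters left out ...]
.7, 251.6] [237.6 240.6] [[ 0.683 -0.039  0.03 ]]
strainer 0.7 [248.4, 289.9, 284.3, 322.6] [264.2 304.8] [[ 0.867 -0.018  0.03 ]]
strainer 0.63 [190.7, 146.3, 212.7, 172.5] [201.2 160.2] [[ 0.363 -0.082  0.03 ]]
cap_mid 0.64 [227.4, 231.5, 250.6, 249.9] [238.2 241.4] [[ 0.686 -0.038  0.03 ]]
cap_mid 0.6 [226.1, 213.1, 249.7, 237.3] [237.5 227. ] [[ 0.64  -0.031  0.03 ]]
jigger 0.83 [135.6, 211.9, 159.8, 249.4] [148.3 230.7] [[ 0.614 -0.232  0.03 ]]
drink_can 0.63 [295.1, 233.4, 325.0, 289.0] [307.7 259. ] [[0.766 0.1   0.03 ]]
tape_roll 0.62 [161.8, 178.6, 189.8, 205.6] [175.8 190.9] [[ 0.482 -0.16   0.03 ]]
box_cutter 0.77 [186.3, 259.4, 222.5, 321.2] [205.3 294. ] [[ 0.819 -0.128  0.03 ]]
```

View pics/scene.png

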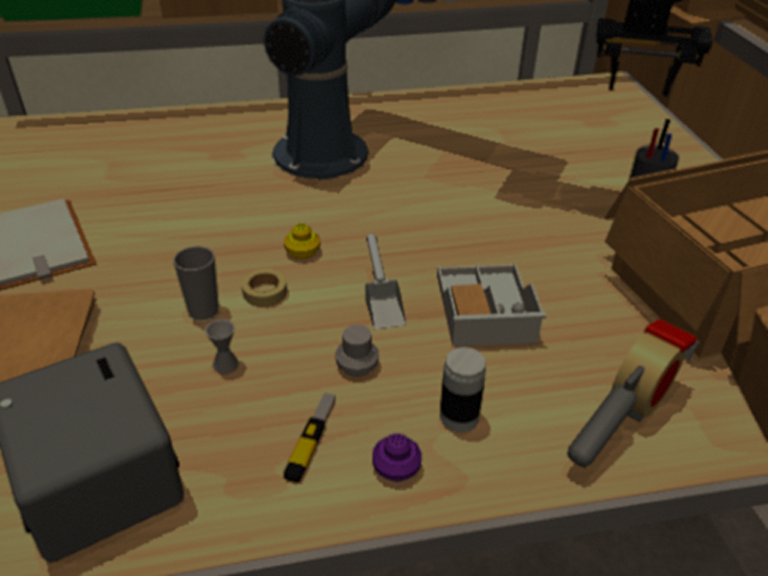

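View pics/top.png

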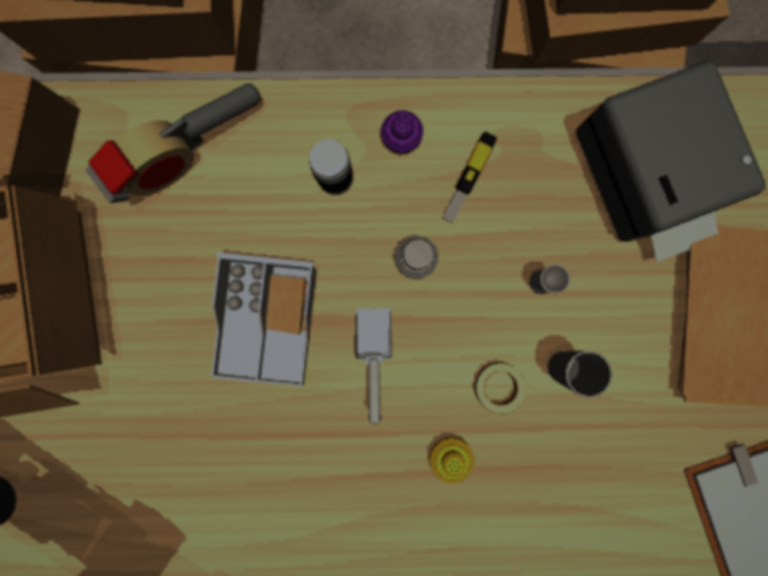

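Strainer candidates, in scene picture pixels (at 1.5x): steel (357,350), yellow (302,241) and purple (397,457). I choose the steel one, which has a cap. There is one scoop at (383,285) and one tumbler at (197,283). The can at (463,390) and the jigger at (224,348) are bystanders. In the top view, the balls are at the back left of the bin near (245,285).

```bash
cat >> h.py <<'E'
def go(p,Rt):
    """scaled shift and turn from current measured pose to TCP target"""
    o=get_obs();R0=R.from_quat(o["tool_rot"]);s=R0.inv().apply(np.array(p)-o["position"])/.08
    w=(R0.inv()*Rt).as_rotvec()/(np.pi/2);print("shift",s.round(3),"turn",w.round(3),"pos",np.round(o["position"],4),"t",round(o["time"],2))
def down(yaw,pitch=0):
    """scoop/heading yaw; tool x = minus heading, y = left; pitch>0 lip down"""
    return R.from_euler('z',yaw)*R.from_euler('y',pitch)*R.from_matrix(np.array([[-1,0,0],[0,1,0],[0,0,-1.]]))
E
python3 - <<'E'
from h import *
c=get_calibration("top");s=get_calibration("scene")
f=lambda c,u,v,z:onz(c,[u/1.5,v/1.5],z)[0].round(4)
print("bin back L/R",f(c,218,252,.062),f(c,314,263,.062),"front",f(c,214,378,.018),f(c,305,385,.018))
print("scene bin back R? ",f(s,541,311,.062),f(s,456,318,.062), "front",f(s,515,266,.018),f(s,438,269,.018))
print("lip",f(c,373.5,309,0),"hend",f(c,375,421,.067),"gripmid",f(c,375,390,.055),"scene lip",f(s,389,327,0),f(s,372,237,.067))
print("lip corners",f(c,358,309,0.0),f(c,390,309,0.0))
print("tumbler",f(c,587,374,.11),f(s,197,259,.11)); print("cap",f(c,418,253,.066),f(s,357,337,.066))
E
```

```text
bin back L/R [0.6675 0.2567 0.062 ] [0.6494 0.1175 0.062 ] front [0.4812 0.2755 0.018 ] [0.4682 0.1381 0.018 ]
scene bin back R?  [0.6601 0.2547 0.062 ] [0.652  0.1212 0.062 ] front [0.4908 0.2779 0.018 ] [0.4746 0.1426 0.018 ]
lip [0.582 0.033 0.   ] hend [0.4214 0.0319 0.067 ] gripmid [0.4636 0.0314 0.055 ] scene lip [0.5868 0.0318 0.    ] [0.4269 0.034  0.067 ]
lip corners [0.5824 0.0572 0.    ] [0.5816 0.0072 0.    ]
tumbler [ 0.4872 -0.2587  0.11  ] [ 0.4956 -0.2572  0.11  ]
cap [ 0.6614 -0.0341  0.066 ] [ 0.6702 -0.0353  0.066 ]
```

Run:
```python
from h import *
b=camera("scene");t=camera("top")
a=cv2.resize(b[190:270,195:305],(800,580),interpolation=cv2.INTER_CUBIC)
save("pics/c1.png",a)
```

```text
(no output)
```

View pics/c1.png

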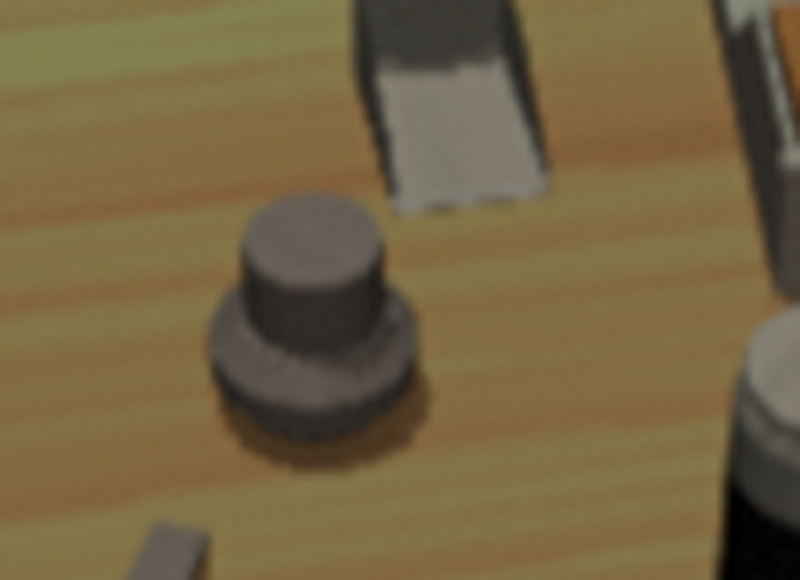

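The crop confirms it: bare steel strainer with its cap at (312,330), and the scoop's lip at (475,205).

```bash
python3 -m inch '[0,0,0,0,0,0]' 87|tail -3;  python3 - <<'E'
from h import *
go([0.27,.563,.244],down(0)); go([.466,.033,.16],down(0))
E
```

```text
ft_force: [0.3, 0.3, -0.8]
grip_width: 0.087
grip_force: 0.0
shift [ 0.005 -0.007  0.007] turn [-0.    -0.    -0.285] pos [0.2706 0.5633 0.2445] t 1.28
shift [-5.073 -4.918  1.057] turn [-0.    -0.    -0.285] pos [0.2706 0.5633 0.2445] t 1.28
```

```bash
python3 -m inch '[-1,-1,0.2,0,0,-0.285,-1,-1,0.2,0,0,-0.285,-1,-1,0.2,0,0,-0.285,-1,-1,0.2,0,0,-0.285]' >/dev/null
python3 - <<'E'
from h import *
go([.466,.033,.16],down(0))
E
```

```text
shift [-1.965 -5.224  0.868] turn [-0.004 -0.002  0.001] pos [0.3081 0.451  0.2273] t 1.62
```

```bash
for i in 1; do :; done
python3 -m inch '[-1,-1,0,0,0,0,-1,-1,0,0,0,0,-1,-1,0,0,0,0]' >/dev/null
python3 -m inch '[-0.95,-1,0,0,0,0,-0.95,-1,0,0,0,0,-0.95,-1,0,0,0,0]' >/dev/null
python3 -m inch '[0,-1,0,0,0,0,0,-1,0,0,0,0]' >/dev/null
python3 -m inch '[0,-1,0,0,0,0,0,-1,0,0,0,0]' >/dev/null
python3 -m inch '[0,-1,0.5,0,0,0,0,-1,0.5,0,0,0,0,-1,0.5,0,0,0]' >/dev/null
python3 -m inch '[0,-0.22,0.36,0,0,0,0,-0.22,0.36,0,0,0]' 40
python3 - <<'E'
from h import *
go([.466,.033,.16],down(0))
c=get_calibration("wrist");a=camera("wrist");save("pics/w1.png",a,1.2)
print(np.round(c["T"],3).tolist())
print(proj(c,[[.466,.033,.058],[.584,.0325,0]]).round())
for r in cut_out("wrist","scoop_grip")[:2]: print(r["conf"],r["bbox"])
E
```

```text
time: 2.87
position: [0.4625, 0.0371, 0.157]
tool_rot: [0.002, 1.0, 0.0, -0.003]
ft_force: [-0.1, -0.6, 0.8]
grip_width: 0.08
grip_force: 0.0
shift [-0.044 -0.051 -0.037] turn [ 0.    -0.004 -0.002] pos [0.4625 0.0371 0.157 ] t 2.87
[[0.004, 0.961, 0.277, 0.385], [1.0, -0.004, -0.001, 0.038], [-0.0, 0.277, -0.961, 0.297], [0.0, 0.0, 0.0, 1.0]]
[[245. 206.]
 [247. 278.]]
0.81 [225.2, 157.7, 270.2, 255.4]
```

View pics/w1.png

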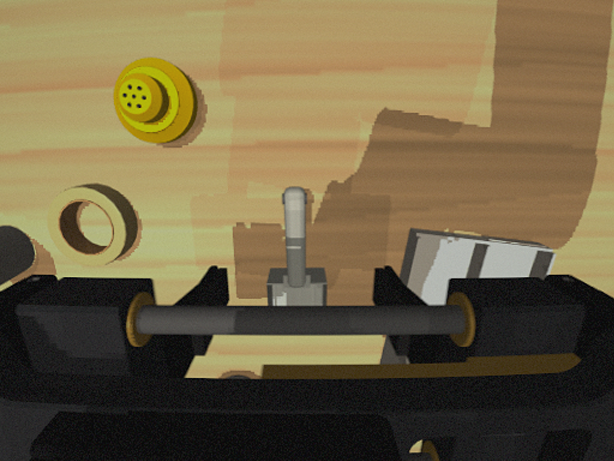

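The wrist view shows the handle from (293,190) to (297,285), with the bowl's back wall top at (270..326, 268).

Run:
```python
from h import *
c=get_calibration("wrist");f=lambda u,v,z:onz(c,[u/1.2,v/1.2],z)[0].round(4)
print("end",f(293.5,188,.066),"mid",f(295,236,.058),"neck",f(297,283,.042),"back wall top",f(270,268,.036),f(326,268,.036), "bin front L,R corner",f(411,229,.018),f(553,249,.018),f(480,243,.018))
for a,b in (((.0,0),(.466,.033)),):
  pass
# scoop model in world for yaw candidates
for yaw in(0,):
  for gx in(.462,.466,.470): print(gx,(proj(c,[[gx,.034,.058],[gx+.0425,.034+.027,.036],[gx+.0425,.034-.027,.036]])*1.2).round(0).tolist())
```

```text
end [0.42   0.0347 0.066 ] mid [0.459  0.0354 0.058 ] neck [0.507  0.0366 0.042 ] back wall top [0.4953 0.0127 0.036 ] [0.4954 0.0623 0.036 ] bin front L,R corner [0.4647 0.1413 0.018 ] [0.485  0.2844 0.018 ] [0.4785 0.2089 0.018 ]
0.462 [[293.0, 240.0], [324.0, 277.0], [264.0, 278.0]]
0.466 [[293.0, 244.0], [324.0, 282.0], [264.0, 282.0]]
0.47 [[293.0, 249.0], [324.0, 286.0], [264.0, 286.0]]
```

```bash
python3 -m inch '[-0.02,-0.02,0.7,0,0,0,-0.02,-0.02,0.7,0,0,0]' 40 >/dev/null
python3 -m inch '[0,0,0.3,0,0,0,0,0,0.59,0,0,0,0,0,0.59,0,0,0,0,0,0.59,0,0,0]' >/dev/null
python3 -m inch '[0,0,0,0,0,0,0,0,0,0,0,0,0,0,0,0,0,0,0,0,0,0,0,0,0,0,0,0,0,0,0,0,0,0,0,0]' 0 55
python3 -m inch '[0,0,-0.4,0,0,0,0,0,-0.8,0,0,0,0,0,-0.8,0,0,0,0,0,-0.8,0,0,0]'
python3 - <<'E'
from h import *
t=camera("top");s=camera("scene");w=camera("wrist")
a=np.vstack([np.hstack([t[180:300,120:300],s[130:250,220:400]]),])
save("pics/g1.png",cv2.resize(a,(800,int(800*120/360))))
for n in("top","scene"):
    c=get_calibration(n);o=get_obs();p=np.array(o["position"])
    print(p,proj(c,[p+[.1175,0,-.054]]))
    for r in cut_out(n,"scoop_grip")[:2]: print(r["conf"],r["bbox"])
E
```

```text
time: 3.97
position: [0.466, 0.0374, 0.0573]
tool_rot: [0.0, 1.0, -0.0, 0.001]
ft_force: [-0.3, 0.6, 4.1]
grip_width: 0.0155
grip_force: 54.1
time: 4.3
position: [0.4665, 0.0372, 0.1218]
tool_rot: [0.0, 1.0, -0.0, 0.002]
ft_force: [0.0, -0.2, -0.6]
grip_width: 0.0158
grip_force: 54.2
[0.46461773 0.0374895  0.11970429] [[246.34070203 205.53889932]]
0.63 [232.3, 202.3, 260.6, 248.4]
[0.46456644 0.03749932 0.11947954] [[261.8486253  195.88060836]]
0.97 [246.6, 138.5, 273.1, 196.3]
```

View pics/g1.png

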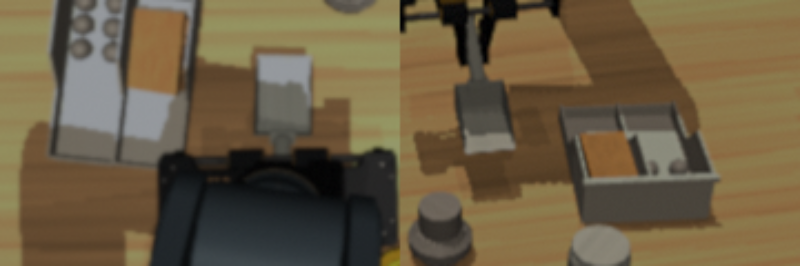

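The scoop is held level, with its lip near the predicted pixel in both views: scene (260,198), top (248,205). Next I fit the bin's pose.

Run:
```python
from h import *
from scipy.optimize import least_squares,minimize
t=get_calibration("top");s=get_calibration("scene")
H=.0905;W=.0685
loc=dict(BL=(H,W,.062),BR=(H,-W,.062),FL=(-H,W,.024),FR=(-H,-W,.024))
def world(p,q): 
    return R.from_euler('z',p[2]).apply(np.atleast_2d(q))+[p[0],p[1],0]
clk=[(t,[("BL",(218/1.5,252/1.5)),("BR",(314/1.5,263/1.5)),("FL",(142.8,252)),("FR",(203.5,256.7)),("FL",(143.4,249.8)),("FR",(203.3,254.3))]),
     (s,[("BL",(541/1.5,311/1.5)),("BR",(456/1.5,318/1.5)),("BL",(362.2,210.1)),("BR",(300.1,211.5)),("FL",(515/1.5,266/1.5)),("FR",(438/1.5,269/1.5)),("FL",(344.7,176.8)),("FR",(292,178.2))])]
def res(p,cs): return np.concatenate([(proj(c,world(p,[loc[n] for n,_ in L]))-[u for _,u in L]).ravel() for c,L in cs])
for cs in(clk,clk[:1],clk[1:]):
    r=least_squares(res,[.567,.198,-.12],args=(cs,),loss='soft_l1');print("clicks",r.x.round(4),np.abs(r.fun).mean().round(2))
P0=r.x
# mask fit: side profile hull
hs=[(x,y,z) for y in(-W,W) for x,z in((-H,0),(-H,.024),(H-.105,.024),(H-.07,.062),(H,.062),(H,0))]
for n,c in(("top",t),("scene",s)):
    camera(n);m=max(cut_out(n,"bin"),key=lambda r:r["conf"])["region"].astype(np.uint8)
    def cost(p):
        im=np.zeros((384*4,512*4),np.uint8)
        for k in(0,):
            pts=proj(c,world(p,hs)); cv2.fillConvexPoly(im,cv2.convexHull(((pts+.5)*4).astype(np.int32)),1)
        M=cv2.resize(m,None,fx=4,fy=4,interpolation=cv2.INTER_NEAREST)
        return (im!=M).sum()/16
    b=minimize(cost,[.568,.198,-.12],method="Nelder-Mead",options=dict(initial_simplex=[[.568,.198,-.12],[.578,.198,-.12],[.568,.208,-.12],[.568,.198,-.03]]))
    print(n,"mask",b.x.round(4),b.fun,m.sum())
```

```text
clicks [ 0.5696  0.1966 -0.1138] 1.24
clicks [ 0.5681  0.1958 -0.1032] 0.71
clicks [ 0.5725  0.1975 -0.1414] 1.1
top mask [ 0.5689  0.1993 -0.1073] 717.8125 4738
scene mask [ 0.5687  0.1981 -0.1102] 194.625 3243
```

```bash
python3 -m inch '[0.1,0.8,-0.6,0,0,0.072,0.1,0.8,-0.6,0,0,0.072,0.1,0.8,-0.6,0,0,0.072,0.1,0.8,-0.6,0,0,0.072]' >/dev/null
python3 -m inch '[0,1,0,0,0,0,0,1,0,0,0,0,0,1,0,0,0,0]' >/dev/null
python3 - <<'E'
from h import *
go([.4543,.2462,.12],down(-.113)); 
t=camera("top");c=get_calibration("top")
E
```

```text
shift [0.252 0.744 0.601] turn [0.002 0.001 0.002] pos [0.4677 0.1847 0.1679] t 5.33
```

```bash
python3 -m inch '[0.25,0.74,0.6,0,0,0,0.25,0.74,0.6,0,0,0,0.25,0.74,0.6,0,0,0,0.25,0.74,0.6,0,0,0]' >/dev/null
python3 - <<'E'
from h import *
go([.4543,.2462,.075],down(-.113))
t=camera("top");s=camera("scene");w=camera("wrist")
B=R.from_euler('z',-.113)
bw=lambda q:B.apply(np.atleast_2d(q))+[.569,.198,0]
ims=[]
for n,im in(("top",t),("scene",s),("wrist",w)):
    im=im.copy();c=get_calibration(n)
    for y in(.0655,.0015): # inner edges of left half tops, front and back
        pass
    P=bw([(.0875,.0335,.003),(-.0875,.0335,.003),(-.0875,.0655,.024),(-.0875,.0015,.024),(.0875,.0655,.062),(.0875,.0015,.062)])
    for u,v in proj(c,P): cv2.circle(im,(int(round(u)),int(round(v))),1,(255,0,0),-1)
    ims.append(im)
t,s,w=ims
a=np.hstack([cv2.resize(t[150:280,120:240],(360,390),interpolation=3),cv2.resize(s[160:250,270:372],(430,380),interpolation=3)[:380].__class__ and cv2.copyMakeBorder(cv2.resize(s[160:250,270:372],(430,380),interpolation=3),0,10,0,0,0)])
save("pics/b1.png",a)
E
```

```text
shift [-0.028  0.069  0.542] turn [-0.002 -0.003  0.001] pos [0.4517 0.2411 0.1184] t 5.72
```

View pics/b1.png

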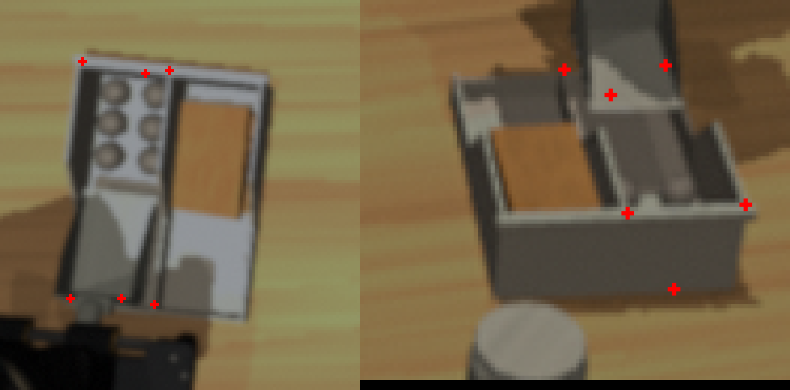

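Bin markers agree with the picture within about 2 mm. The six balls sit at the back at (115..155, 90..160) in the left panel. The scoop lip shows at (127,187) there and at (636,106) on the right.

Run:
```python
from h import *
o=get_obs();p=np.array(o["position"]);B=R.from_euler('z',-.113)
for n,u in(("top",(162.3,212.3)),("scene",(335.5,185.1))):
    c=get_calibration(n); q=onz(c,u,p[2]-.054)[0]; print(n,B.inv().apply(q-p).round(4), "in bin",B.inv().apply(q-[.569,.198,0]).round(4))
print(B.inv().apply(p-[.569,.198,0]).round(4),p)
```

```text
top [ 0.118  -0.0086 -0.054 ] in bin [-0.0009  0.0207  0.0667]
scene [ 0.1232 -0.005  -0.054 ] in bin [0.0043 0.0243 0.0667]
[-0.1189  0.0293  0.1207] [0.45419261 0.24053361 0.12070575]
```

```bash
cat > fs.py <<'E'
from h import *
from scipy.optimize import minimize
o=get_obs();p=np.array(o["position"]);Rt=R.from_quat(o["tool_rot"])*R.from_matrix(np.diag([-1,1,-1.]))
G=p-[0,0,.003]
loc=np.array([(x,y,z) for y in(-.027,.027) for x,z in((.1175,-.051),(.112,-.039),(.0425,-.051),(.0425,-.015))])
def W(a,q): # a=dx,dy,yaw
    return G+Rt.apply(R.from_euler('z',a[2]).apply(q)+[a[0],a[1],0])
D=[]
for n in("top","scene"):
    camera(n);c=get_calibration(n);rs=[r for r in cut_out(n,"scoop_grip")]
    u0=proj(c,W([0,0,0],[[.08,0,-.045]]))[0]
    rs=[r for r in rs if r["region"][int(u0[1])-3:int(u0[1])+4,int(u0[0])-3:int(u0[0])+4].any()]
    if not rs: print(n,"none");continue
    m=rs[0]["region"].astype(np.uint8)
    a,b=proj(c,W([0,0,0],[[.052,0,-.03],[.1175,0,-.051]]))
    yy,xx=np.mgrid[:384*4,:512*4]/4.; roi=((xx-a[0])*(b-a)[0]+(yy-a[1])*(b-a)[1])>0
    D.append((n,c,cv2.resize(m,None,fx=4,fy=4,interpolation=0),roi,rs[0]["conf"]))
def cost(x,L):
    t=0
    for n,c,m,roi,_ in L:
        im=np.zeros(m.shape,np.uint8);cv2.fillConvexPoly(im,cv2.convexHull(((proj(c,W(x,loc))+.5)*4).astype(np.int32)),1)
        t+=((im!=m)&roi).sum()/16
    return t
for L in [D]+[[d] for d in D]:
    b=minimize(cost,[0,0,0],args=(L,),method="Nelder-Mead",options=dict(initial_simplex=[[0,0,0],[.008,0,0],[0,.008,0],[0,0,.1]]))
    print([(d[0],round(d[4],2)) for d in L],"dx dy yaw",b.x.round(4),b.fun,"lip offset",(R.from_euler('z',b.x[2]).apply([.1175,0,0])+[b.x[0],b.x[1],0]).round(4))
E
python3 fs.py
```

```text
[('top', 0.68), ('scene', 0.6)] dx dy yaw [ 0.0006  0.0014 -0.0507] 82.5625 lip offset [ 0.118  -0.0046  0.    ]
[('top', 0.68)] dx dy yaw [ 0.0006  0.001  -0.0479] 28.0625 lip offset [ 0.118  -0.0046  0.    ]
[('scene', 0.6)] dx dy yaw [ 0.002   0.0078 -0.1517] 46.0625 lip offset [ 0.1182 -0.01    0.    ]
```

Run:
```python
from h import *
go([.4554,.2436,.085],down(-.063)); go([.4554,.2436,.06],down(-.063))
```

```text
shift [-0.01   0.033  0.453] turn [ 0.     0.001 -0.033] pos [0.4542 0.2411 0.1213] t 6.07
shift [-0.01   0.033  0.766] turn [ 0.     0.001 -0.033] pos [0.4542 0.2411 0.1213] t 6.07
```

```bash
python3 -m inch '[-0.01,0.035,0.3,0,0,-0.033,-0.01,0.035,0.6,0,0,-0.033,-0.01,0.035,0.7,0,0,-0.033,-0.01,0.035,0.7,0,0,-0.033]'
python3 fs.py
python3 - <<'E'
from h import *
o=get_obs();B=R.from_euler('z',-.113);print(B.inv().apply(np.array(o["position"])-[.569,.198,0]).round(4),o["ft_force"])
E
```

```text
time: 6.4
position: [0.4534, 0.2439, 0.0632]
tool_rot: [0.031, 1.0, -0.001, -0.002]
ft_force: [-0.1, 0.1, -1.8]
grip_width: 0.0155
grip_force: 54.2
[('top', 0.94), ('scene', 0.98)] dx dy yaw [ 0.0005  0.0031 -0.0714] 124.4375 lip offset [ 0.1177 -0.0053  0.    ]
[('top', 0.94)] dx dy yaw [ 0.0004  0.0006 -0.0391] 32.0 lip offset [ 0.1179 -0.004   0.    ]
[('scene', 0.98)] dx dy yaw [-0.0003  0.0076 -0.1249] 86.8125 lip offset [ 0.1163 -0.0071  0.    ]
[-0.1182  0.0337  0.0656] [ 1.12605121  0.33271623 -0.51697223]
```

```bash
python3 -m inch '[0,0,0.06,0,0,0,0,0,0.06,0,0,0]'|grep -E "pos|ft"
python3 -m inch '[0,0,0.03,0,0,0,0,0,0.03,0,0,0]'|grep -E "pos|ft"
python3 -m inch '[0,0,0.02,0,0,0,0,0,0.02,0,0,0]'|grep -E "pos|ft"
```

```text
position: [0.4555, 0.245, 0.0604]
ft_force: [1.1, 0.8, 1.8]
position: [0.4545, 0.2448, 0.0588]
ft_force: [-2.3, -0.8, 11.5]
position: [0.4535, 0.2447, 0.0576]
ft_force: [-5.7, -0.4, 15.5]
```

```bash
python3 -m inch '[-0.15,-0.0075,-0.015,0,0,0,-0.3,-0.015,-0.015,0,0,0,-0.45,-0.0225,-0.015,0,0,0,-0.6,-0.03,-0.015,0,0,0]'|grep -E "pos|ft"
python3 -m inch '[-0.12,-0.006,0,0,0,0,-0.24,-0.012,0,0,0,0,-0.3,-0.015,0,0,0,0,-0.35,-0.0175,0,0,0,0]'|grep -E "pos|ft"
python3 -m inch '[-0.05,-0.0025,0,0,0,0,-0.1,-0.005,0,0,0,0]'|grep -E "pos|ft"
python3 - <<'E'
from h import *
o=get_obs();B=R.from_euler('z',-.113);print(B.inv().apply(np.array(o["position"])-[.569,.198,0]).round(4),o["ft_force"])
t=camera("top");s=camera("scene")
for n in("top","scene"):
  c=get_calibration(n)
  for r in cut_out(n,"ball0_center"): b=r["bbox"];print(n,round(r["conf"],2),b,B.inv().apply(onz(c,[(b[0]+b[2])/2,(b[1]+b[3])/2],.015)[0]-[.569,.198,0]).round(3))
a=np.hstack([cv2.resize(t[150:280,120:240],(360,390),interpolation=3),cv2.resize(s[160:250,270:372],(430,390),interpolation=3)])
save("pics/b2.png",a)
E
```

```text
position: [0.4956, 0.2392, 0.0587]
ft_force: [-13.4, 1.7, 20.2]
position: [0.5195, 0.2366, 0.059]
ft_force: [-24.2, 4.6, 34.5]
position: [0.522, 0.236, 0.0596]
ft_force: [-32.2, 6.3, 45.9]
[-0.0509  0.0324  0.0596] [-32.17908544   6.32851862  45.87439084]
top 0.7 [142.0, 169.0, 212.5, 254.5] [ 0.002 -0.     0.015]
top 0.17 [206.2, 90.8, 236.0, 126.5] [ 0.251 -0.076  0.015]
```

View pics/b2.png

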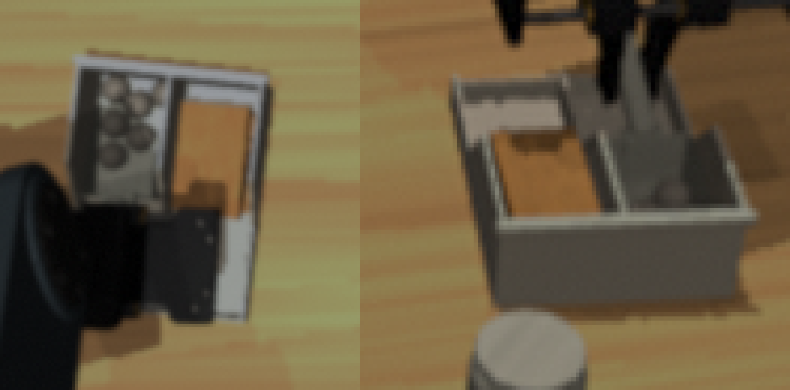

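Five of the balls now show ahead of or within the bowl (left panel, (112,155) up to (112,88)). The downward force is growing, so I ease up a little and continue to the back wall.

```bash
python3 -m inch '[0,0,-0.04,0,0,0,0,0,-0.04,0,0,0]'|grep -E "pos|ft"
python3 -m inch '[-0.06,-0.003,-0.01,0,0,0,-0.12,-0.006,-0.01,0,0,0,-0.12,-0.006,-0.01,0,0,0]'|grep -E "pos|ft"
python3 -m inch '[-0.06,-0.003,0,0,0,0,-0.06,-0.003,0,0,0,0]'|grep -E "pos|ft"
```

```text
position: [0.5248, 0.2357, 0.0602]
ft_force: [-19.9, 4.8, 21.6]
position: [0.5253, 0.2354, 0.0603]
ft_force: [-34.9, 9.4, 26.5]
position: [0.5258, 0.2352, 0.0601]
ft_force: [-40.6, 11.6, 31.7]
```

```bash
python3 -m inch '[0.06,0,-0.03,0,-0.05,0,0.08,0,-0.06,0,-0.12,0,0.08,0,-0.1,0,-0.2,0,0.08,0,-0.15,0,-0.28,0,0.08,0,-0.15,0,-0.28,0]'|grep -E "pos|rot|ft"
python3 - <<'E'
from h import *
print(get_obs()["position"])
B=R.from_euler('z',-.113)
t=camera("top");s=camera("scene")
a=np.hstack([cv2.resize(t[150:280,120:240],(360,390),interpolation=3),cv2.resize(s[160:250,270:372],(430,390),interpolation=3)])
save("pics/b3.png",a)
E
```

```text
position: [0.5419, 0.2294, 0.0698]
tool_rot: [0.032, 0.981, -0.017, 0.192]
ft_force: [-9.3, 5.9, -2.2]
[0.54194939 0.22940835 0.06984061]
```

View pics/b3.png

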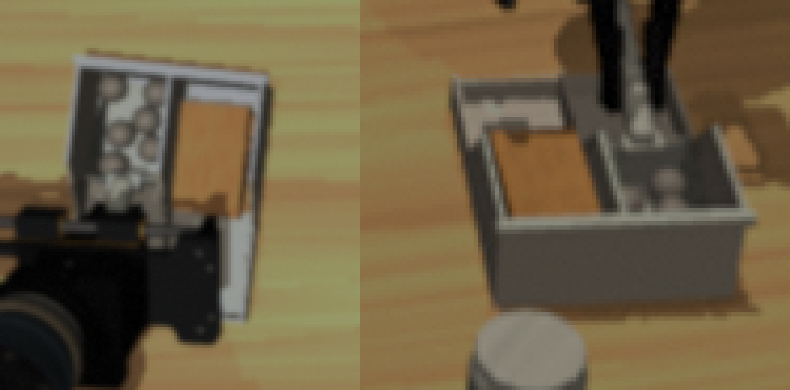

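```bash
python3 -m inch '[0.06,0,-0.1,0,0,0,0.05,0,-0.2,0,0,0,-0.02,0,-0.35,0,0,0,-0.1,0,-0.55,0,-0.03,0,-0.2,0,-0.75,0,-0.05,0,-0.25,0,-0.95,0,-0.05,0,-0.25,0,-0.95,0,-0.05,0]'|grep -E "pos|rot|ft"
python3 - <<'E'
from h import *
print(get_obs()["position"],get_obs()["ft_force"])
t=camera("top");s=camera("scene")
a=np.hstack([cv2.resize(t[150:280,120:240],(360,390),interpolation=3),cv2.resize(s[130:250,260:372],(430,390),interpolation=3)])
save("pics/b4.png",a)
E
```

```text
position: [0.5386, 0.2307, 0.152]
tool_rot: [0.033, 0.971, -0.018, 0.235]
ft_force: [0.0, 0.2, -2.1]
[0.5386126  0.23067379 0.15198136] [ 0.02322027  0.18726726 -2.07390645]
```

View pics/b4.png

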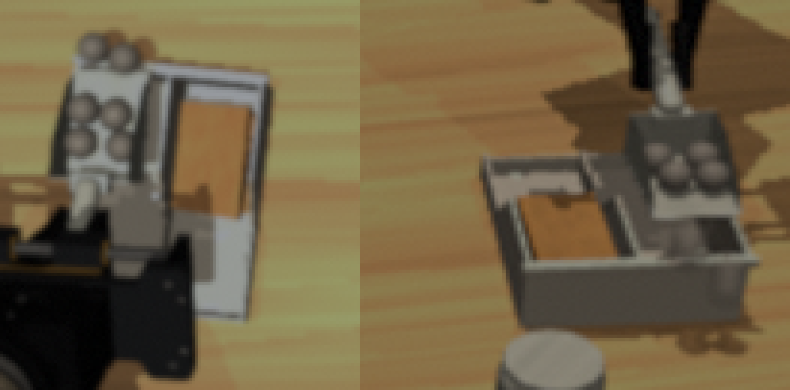

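Four balls lie in the bowl, at (657,152), (707,152), (675,175) and (712,178) in the right panel. Two blobs at left (92,46) and (122,56), right (700,345) and (735,345), appear to be behind the bin, so I check those positions numerically.

Run:
```python
from h import *
t=get_calibration("top");s=get_calibration("scene")
for z in(.011,.07,.1,.13):
  print(z,onz(t,[[150.7,165.3],[160.7,168.7]],z).round(3).tolist(),onz(s,[[348.6,236],[357.7,236]],z).round(3).tolist())
I=camera("top");S=camera("scene")
for n in("top","scene"):
  for r in cut_out(n,"ball0_center")[:8]:
    b=r["bbox"]; print(n,round(r["conf"],2),b)
for im,(u,v) in((I,(150.7,165.3)),(I,(160.7,168.7)),(I,(146.7,186)),(S,(348.6,236)),(S,(357.7,236)),(S,(341,184))):
    print(im[int(v),int(u)])
g=cv2.cvtColor(S,cv2.COLOR_RGB2GRAY)[228:244,340:366];print(g)
g=cv2.cvtColor(I,cv2.COLOR_RGB2GRAY)[158:176,142:172];print(g)
```

```text
0.011 [[0.68, 0.26, 0.011], [0.672, 0.236, 0.011]] [[0.697, 0.219, 0.011], [0.7, 0.24, 0.011]]
0.07 [[0.672, 0.243, 0.07], [0.665, 0.221, 0.07]] [[0.753, 0.191, 0.07], [0.756, 0.21, 0.07]]
0.1 [[0.668, 0.234, 0.1], [0.661, 0.214, 0.1]] [[0.781, 0.176, 0.1], [0.785, 0.195, 0.1]]
0.13 [[0.665, 0.226, 0.13], [0.657, 0.206, 0.13]] [[0.81, 0.162, 0.13], [0.813, 0.18, 0.13]]
scene 0.54 [350.5, 229.8, 361.1, 241.7]
[144 134  87]
[110  89  65]
[118 112 102]
[114  92  57]
[60 56 51]
[95 88 79]
[[ 68  70  73  75  76  71  67  66  67  67  66  65  65  65  64  65  64  61
   63  65  65  74  98 110 111 111]
 [ 67  77  85  89  89  84  75  67  62  63  63  62  66  69  72  72  67  62
   63  66  68  76 100 112 116 115]
 [ 72  85  95 101 101  94  85  71  63  63  63  66  71  83  88  89  86  77
   71  72  72  77  89  98 109 118]
 [ 76  89  98 102 102  97  88  75  69  67  67  70  82  93 101 102  96  89
   80  77  78  81  82  85  98 113]
 [ 73  84  93  99  98  94  86  76  72  77  69  71  83  93 102 104  98  90
   83  85  97 103 104 103 106 115]
 [ 64  77  83  88  88  85  79  71  82  93  76  69  79  88  95  98
[... 2685 characters left out ...]
148 148 146 143 142 140
  137 135 134 133 128 124 119 114 111 105 100  96]
 [131 131 136 143 142 133 131 137 140 143 143 143 144 144 145 145 146 145
  144 144 144 144 143 140 138 137 137 136 134 132]
 [128 128 134 141 133 114 107 110 115 116 117 119 121 124 123 124 127 127
  128 128 128 130 128 128 131 134 140 145 145 145]
 [124 126 133 142 139 128 123 122 122 119 116 114 117 117 116 113 113 113
  113 113 114 116 117 117 120 124 130 133 132 129]
 [125 126 129 138 145 146 145 145 143 140 138 137 137 136 134 132 130 131
  131 130 131 133 134 134 135 136 136 133 118  99]
 [126 121 116 127 147 151 151 151 150 150 149 149 150 149 147 147 147 147
  147 147 147 147 147 148 148 148 147 138 114  77]]
```

Two balls have been thrown over the back wall and are rolling on the bench. I measure their velocity.

```bash
cat > tr.py <<'E'
from h import *
import sys
def find(im,c,x0,x1,y0,y1):
    # balls: neutral grey (low saturation) blobs on wood
    P=proj(c,[[x,y,.011] for x in(x0,x1) for y in(y0,y1)]);a=P.min(0).astype(int).clip(0);b=P.max(0).astype(int)
    sub=im[a[1]:b[1],a[0]:b[0]].astype(int);sat=(sub.max(2)-sub.min(2))/np.maximum(sub.max(2),1)
    m=((sat<.25)).astype(np.uint8);n,_,st,ce=cv2.connectedComponentsWithStats(m)
    return [(onz(c,ce[i]+a,.011)[0,:2].round(3).tolist(),int(st[i,4])) for i in range(1,n) if st[i,4]>15]
x0,x1,y0,y1=map(float,sys.argv[1:5])
for n in ("top",)*int(sys.argv[5]):
    c=get_calibration(n);t=get_obs()["time"];print(round(t,2),find(camera(n),c,x0,x1,y0,y1))
E
python3 tr.py .66 .9 -.0 .3 2
```

```text
10.12 [([0.89, 0.275], 311), ([0.811, 0.098], 742), ([0.7, 0.237], 52), ([0.694, 0.213], 45), ([0.665, 0.23], 182)]
10.17 [([0.89, 0.276], 312), ([0.811, 0.098], 736), ([0.702, 0.237], 50), ([0.696, 0.213], 47), ([0.665, 0.229], 183)]
```

```bash
python3 tr.py .68 .78 .15 .3 6
python3 - <<'E'
from h import *
c=get_calibration("top");print(onz(c,[[150,48],[200,48]],0).round(3))
E
```

```text
10.22 [([0.702, 0.237], 52), ([0.697, 0.213], 51)]
10.27 [([0.702, 0.237], 52), ([0.698, 0.212], 50)]
10.32 [([0.702, 0.237], 52), ([0.697, 0.212], 50)]
10.37 [([0.702, 0.237], 52), ([0.697, 0.212], 50)]
10.42 [([0.702, 0.237], 52), ([0.697, 0.212], 48)]
10.47 [([0.702, 0.237], 52), ([0.697, 0.212], 50)]
[[0.964 0.265 0.   ]
 [0.963 0.145 0.   ]]
```

The spilled balls came to rest at (0.70, 0.24) and (0.70, 0.21), so they can stay there. I carry the four over to the tumbler.

Run:
```python
from h import *
o=get_obs();go([.37,-.19,.27],down(-.435,-.47)); print(R.from_quat(o["tool_rot"]).as_matrix().round(3).tolist())
R0=R.from_quat(o["tool_rot"]);print("world dirs/0.08 in tool: x",R0.inv().apply([1,0,0]).round(3),"y",R0.inv().apply([0,1,0]).round(3),"z",R0.inv().apply([0,0,1]).round(3))
```

```text
shift [ 0.892 -5.418 -2.026] turn [0.093 0.003 0.211] pos [0.5382 0.2299 0.1491] t 10.52
[[-0.889, 0.073, 0.451], [0.056, 0.997, -0.051], [-0.454, -0.02, -0.891]]
world dirs/0.08 in tool: x [-0.889  0.073  0.451] y [ 0.056  0.997 -0.051] z [-0.454 -0.02  -0.891]
```

```bash
python3 -m inch '[0.03,-0.15,-0.1,0,0,0,0.06,-0.4,-0.2,0,0,0,0.127,-0.774,-0.29,0,0,0]' >/dev/null
python3 -m inch '[0.04,-0.26,-0.1,0,0,0,0.085,-0.52,-0.2,0,0,0,0.127,-0.774,-0.29,0,0,0]' >/dev/null
python3 -m inch '[0.04,-0.26,-0.1,0,0,0,0.085,-0.52,-0.2,0,0,0,0.127,-0.774,-0.29,0,0,0]' >/dev/null
python3 -m inch '[0.04,-0.26,-0.1,0,0,0,0.085,-0.52,-0.2,0,0,0,0.127,-0.774,-0.29,0,0,0]' >/dev/null
python3 -m inch '[0.04,-0.26,-0.1,0,0,0,0.085,-0.52,-0.2,0,0,0,0.127,-0.774,-0.29,0,0,0]' >/dev/null
python3 -m inch '[0.04,-0.26,-0.1,0,0,0,0.085,-0.52,-0.2,0,0,0,0.127,-0.774,-0.29,0,0,0]' >/dev/null
python3 -m inch '[0.04,-0.3,-0.1,0.01,0,0.03,0.085,-0.6,-0.2,0.03,0,0.07,0.12,-0.75,-0.28,0.05,0,0.12,0.12,-0.75,-0.28,0.08,0,0.18,0.12,-0.75,-0.28,0.093,0.003,0.211]'
python3 fs.py
python3 - <<'E'
from h import *
go([.37,-.19,.27],down(-.435,-.47))
for n in("top","scene"):
    c=get_calibration(n);camera(n)
    for r in cut_out(n,"tumbler")[:2]:
        m=r["region"];v,u=np.nonzero(m);print(n,round(r["conf"],2),r["bbox"],m.sum(),proj(c,[[.49,-.258,.11],[.49,-.258,0]]).round(1).tolist())
    for r in cut_out(n,"ball0_center")[:7]: print(n,round(r["conf"],2),r["bbox"])
E
```

```text
time: 12.43
position: [0.3727, -0.1835, 0.2689]
tool_rot: [0.213, 0.949, -0.051, 0.227]
ft_force: [-0.9, 0.2, -2.9]
grip_width: 0.016
grip_force: 54.9
[('top', 0.61), ('scene', 0.93)] dx dy yaw [-0.0181  0.0118  0.0625] 968.0 lip offset [0.0991 0.0191 0.    ]
[('top', 0.61)] dx dy yaw [-0.018   0.0096  0.0762] 585.5625 lip offset [0.0991 0.0185 0.    ]
[('scene', 0.93)] dx dy yaw [-0.0147  0.0374 -0.1116] 334.125 lip offset [0.102  0.0243 0.    ]
shift [-0.011 -0.106 -0.015] turn [ 0.    -0.     0.002] pos [ 0.3733 -0.1822  0.2685] t 12.63
top 0.64 [366.3, 234.0, 409.3, 263.8] 965 [[390.9, 248.0], [373.8, 243.3]]
top 0.28 [365.9, 255.1, 411.6, 335.9] 1461 [[390.9, 248.0], [373.8, 243.3]]
top 0.51 [155.7, 146.4, 165.7, 160.9]
scene 0.84 [119.0, 162.9, 145.7, 212.1] 1143 [[130.9, 171.3], [137.3, 206.7]]
scene 0.59 [349.9, 232.6, 359.3, 243.3]
scene 0.49 [132.4, 117.6, 140.3, 121.7]
scene 0.28 [137.3, 115.8, 145.6, 125.2]
```

```bash
python3 -m inch '[0,0,0,0,0.05,0,0,-0.05,0,0,0.11,0,0,-0.1,0,0,0.17,0,0,-0.1,0,0,0.235,0,0,-0.1,0,0,0.235,0]' |grep pos
python3 - <<'E'
from h import *
t=camera("top");s=camera("scene");w=camera("wrist")
o=get_obs();p=np.array(o["position"]);Rt=R.from_quat(o["tool_rot"])*R.from_matrix(np.diag([-1,1,-1.]))
loc=np.array([(x,y,z) for y in(-.027,.027) for x,z in((.1175,-.054),(.0425,-.054),(.0425,-.018))])
th=np.linspace(0,6.28,25)
rim=np.c_[.490+.032*np.cos(th),-.258+.032*np.sin(th),0*th+.11]
out=[]
for n,im,(x0,y0,ww,hh),(W,H) in(("top",t,(330,170,110,110),(400,400)),("scene",s,(95,90,110,110),(400,400))):
    c=get_calibration(n);k=W/ww
    a=cv2.resize(im[y0:y0+hh,x0:x0+ww],(W,H),interpolation=3)
    for dx,col in((0,(255,0,0)),(-.016,(0,255,0))):
        q=p+Rt.apply(R.from_euler('z',-.05).apply(loc+[dx,0,0]));
        for u in proj(c,q): cv2.circle(a,tuple(((u-[x0,y0]+.5)*k).astype(int)),3,col,-1)
    cv2.polylines(a,[((proj(c,rim)-[x0,y0]+.5)*k).astype(np.int32)],True,(0,0,255),1)
    out.append(a)
save("pics/p1.png",np.vstack([np.hstack(out)]))
cv2.imwrite("pics/wraw.png",w[:,:,::-1]);cv2.imwrite("pics/traw.png",t[:,:,::-1])
print(p,o["ft_force"],Rt.as_euler('zyx').round(3))
E
```

```text
position: [0.3735, -0.1929, 0.2695]
[ 0.36954476 -0.1891039   0.26788172] [-0.08958211 -0.48539818 -1.45062737] [-0.436 -0.092 -0.042]
```

View pics/p1.png

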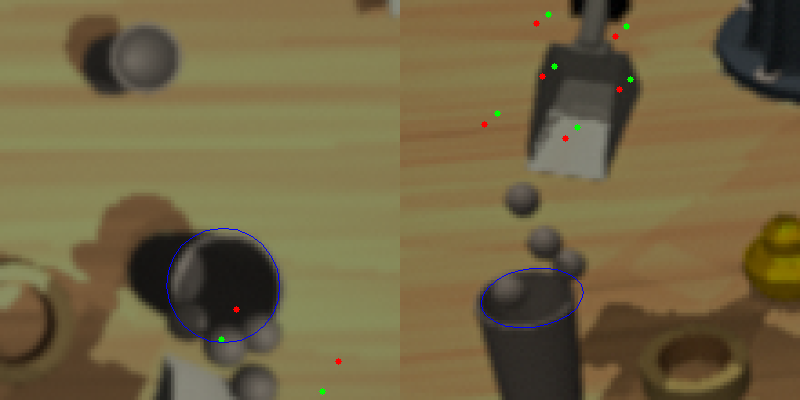

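The balls are already rolling out of the tilted-in-grip scoop, and one is entering the mouth at right (510,290). I see where they land.

```bash
python3 -m inch '[0,0,0,0,0,0,0,0,0,0,0,0,0,0,0,0,0,0,0,0,0,0,0,0,0,0,0,0,0,0,0,0,0,0,0,0]'|grep pos; python3 tr.py .3 .66 -.4 -.14 2; python3 tr.py .66 .76 -.2 .3 1
python3 - <<'E'
from h import *
camera("top");camera("scene")
for n in("top","scene"):
  c=get_calibration(n)
  for r in cut_out(n,"ball0_center")[:8]: b=r["bbox"];print(n,round(r["conf"],2),b,onz(c,[(b[0]+b[2])/2,(b[1]+b[3])/2],.011).round(3))
E
```

```text
position: [0.3699, -0.1898, 0.2685]
14.0 [([0.624, -0.243], 380), ([0.48, -0.287], 956), ([0.463, -0.207], 40), ([0.367, -0.276], 1456), ([0.317, -0.219], 424)]
14.05 [([0.624, -0.242], 378), ([0.48, -0.287], 955), ([0.463, -0.207], 41), ([0.366, -0.276], 1450), ([0.317, -0.22], 415)]
14.1 [([0.742, -0.096], 149), ([0.702, 0.237], 52), ([0.697, 0.212], 50), ([0.673, -0.034], 360), ([0.665, 0.23], 181)]
top 0.33 [138.3, 165.9, 211.5, 253.0] [[0.577 0.204 0.011]]
scene 0.4 [351.9, 233.5, 360.7, 242.6] [[0.706 0.235 0.011]]
```

Run:
```python
from h import *
from scipy.optimize import least_squares
t=get_calibration("top");s=get_calibration("scene")
o=get_obs();p=np.array(o["position"]);Rt=R.from_quat(o["tool_rot"])*R.from_matrix(np.diag([-1,1,-1.]))
L=np.array([(.1175,.027,-.054),(.1175,-.027,-.054),(.0425,.027,-.018),(.0425,-.027,-.018)])
# scene: image left = -y side = scoop right
obs=[(s,1,(130.2,136.8)),(s,0,(151.9,139)),(s,3,(135.7,102.4)),(s,2,(154.1,103.8)),(t,0,(376.2,267.6)),(t,1,(393.8,273))]
def pts(a): return p+Rt.apply(R.from_euler('zy',[a[3],a[4]]).apply(L)+a[:3])
def res(a):
    P=pts(a);r=[proj(c,P[i])[0]-u for c,i,u in obs]
    return np.r_[np.ravel(r),a[1]*200, a[3]*10]
r=least_squares(res,[0,0,0,0,.2]);print("dx dy dz yaw pitch",r.x.round(4),r.fun.round(1));print(pts(r.x).round(3))
# diff new blobs vs start
t0=cv2.resize(cv2.imread("pics/top.png"),(512,384),interpolation=cv2.INTER_AREA)[:,:,::-1].astype(int)
s0=cv2.resize(cv2.imread("pics/scene.png"),(512,384),interpolation=cv2.INTER_AREA)[:,:,::-1].astype(int)
for n,i0,c in(("top",t0,t),("scene",s0,s)):
    im=camera(n).astype(int);sat=(im.max(2)-im.min(2))/np.maximum(im.max(2),1);sa0=(i0.max(2)-i0.min(2))/np.maximum(i0.max(2),1)
    m=((sat<.28)&(sa0>.36)).astype(np.uint8);k,_,st,ce=cv2.connectedComponentsWithStats(m)
    for i in range(1,k):
        if st[i,4]>12: print(n,st[i].tolist(),onz(c,ce[i],.011)[0].round(3))
    if n=="top": print(im[232:266,372:410].sum(2)//3)
```

```text
dx dy dz yaw pitch [ 0.0089 -0.0039  0.0039  0.0818  0.5409] [ 0.7  1.   1.3  0.5 -2.  -0.3  2.  -0.1 -4.  -1.9  5.3  2.4 -0.8  0.8]
[[ 0.465 -0.198  0.175]
 [ 0.446 -0.248  0.173]
 [ 0.415 -0.182  0.24 ]
 [ 0.396 -0.232  0.238]]
top [157, 152, 8, 8, 54] [0.703 0.237 0.011]
top [167, 154, 9, 8, 59] [0.697 0.212 0.011]
top [337, 269, 123, 87, 3246] [ 0.322 -0.267  0.011]
top [421, 335, 9, 5, 24] [ 0.276 -0.363  0.011]
top [447, 361, 35, 23, 338] [ 0.195 -0.459  0.011]
top [366, 365, 64, 15, 363] [ 0.202 -0.3    0.011]
top [427, 375, 28, 6, 55] [ 0.187 -0.398  0.011]
top [427, 381, 14, 3, 18] [ 0.175 -0.383  0.011]
top [444, 382, 13, 2, 16] [ 0.174 -0.418  0.011]
[[ 71  70  71 ... 118 118 118]
 [ 64  63  64 ... 118 118 117]
 [ 47  43  45 ... 117 117 117]
 ...
 [108 110 111 ... 114 114 115]
 [107 108 110 ... 113 113 115]
 [107 110 111 ... 110 113 114]]
scene [127, 0, 31, 6, 106] [-0.969 -0.201  0.011]
scene [171, 0, 18, 14, 195] [-0.885 -0.033  0.011]
scene [258, 0, 26, 9, 140] [-0.843  0.383  0.011]
scene [287, 0, 10, 8, 30] [-0.84   0.49   0.011]
scene [128, 8, 32, 8, 169] [-0.83  -0.202  0.011]
scene [130, 68, 31, 71, 1086] [ 0.05  -0.22   0.011]
scene [154, 191, 7, 7, 36] [ 0.464 -0.208  0.011]
scene [342, 233, 8, 8, 53] [0.697 0.211 0.011]
scene [353, 233, 8, 9, 53] [0.703 0.236 0.011]
```

One ball fell on the bench at (0.464,-0.208), and no others show outside, so three appear to be in the tumbler. I will verify that with the wrist camera. First the scoop goes back, levelled: it sits about 0.54 rad nose-down in the grip.

Run:
```python
from h import *
go([.46,.033,.2],down(-0.05,-.54))
```

```text
shift [0.238 3.    0.835] turn [-0.078 -0.277 -0.234] pos [ 0.37   -0.1898  0.2684] t 14.45
```

```bash
python3 -m inch '[0.08,1,0.28,0,0,0,0.08,1,0.28,0,0,0]' >/dev/null
python3 -m inch '[0.08,1,0.28,0,0,0,0.08,1,0.28,0,0,0]' >/dev/null
python3 -m inch '[0.08,1,0.28,-0.03,-0.1,-0.08,0.08,1,0.28,-0.05,-0.18,-0.15,0.08,1,0.28,-0.078,-0.277,-0.234,0.08,1,0.28,-0.078,-0.277,-0.234,0.08,1,0.28,-0.078,-0.277,-0.234,0.08,1,0.28,-0.078,-0.277,-0.234]' |grep -E "pos|ft"
cat > fs2.py <<'E'
from h import *
from scipy.optimize import minimize
o=get_obs();p=np.array(o["position"]);Rt=R.from_quat(o["tool_rot"])*R.from_matrix(np.diag([-1,1,-1.]))
loc=np.array([(x,y,z) for y in(-.027,.027) for x,z in((.1175,-.051),(.112,-.039),(.0425,-.051),(.0425,-.015))])-[0,0,.003]
Lv=R.from_euler('z',Rt.as_euler('zyx')[0])
def W(a,q): return p+Lv.apply(R.from_euler('zy',[a[1],a[2]]).apply(q+[a[3],0,0])+[0,a[0],0])  # pitch = world pitch
D=[]
for n in("top","scene"):
    camera(n);c=get_calibration(n);u0=proj(c,p+Lv.apply([.075,0,-.05]))[0]
    rs=[r for r in cut_out(n,"scoop_grip") if r["bbox"][0]-4<u0[0]<r["bbox"][2]+4 and r["bbox"][1]-4<u0[1]<r["bbox"][3]+4]
    if not rs: print(n,"none");continue
    a,b=proj(c,p+Lv.apply([[.05,0,-.03],[.1175,0,-.051]]))
    yy,xx=np.mgrid[:384*4,:512*4]/4.;roi=((xx-a[0])*(b-a)[0]+(yy-a[1])*(b-a)[1])>0
    D.append((n,c,cv2.resize(rs[0]["region"].astype(np.uint8),None,fx=4,fy=4,interpolation=0),roi,rs[0]["conf"],rs[0]["bbox"]))
    print(n,round(rs[0]["conf"],2),rs[0]["bbox"])
def cost(x):
    t=0
    for n,c,m,roi,*_ in D:
        im=np.zeros(m.shape,np.uint8);cv2.fillConvexPoly(im,cv2.convexHull(((proj(c,W(x,loc))+.5)*4).astype(np.int32)),1);t+=((im!=m)&roi).sum()/16
    return t
best=None
for th0 in(-.3,0,.3):
    b=minimize(cost,[0,0,th0,0],method="Nelder-Mead",options=dict(initial_simplex=[[0,0,th0,0],[.01,0,th0,0],[0,.1,th0,0],[0,0,th0+.2,0],[0,0,th0,.015]]))
    print("dy yaw pitch dx",b.x.round(3),round(b.fun,1),"lip z",W(b.x,loc)[0,2].round(3),"heel z",W(b.x,loc)[2,2].round(3))
E
python3 fs2.py;python3 -c "
from h import *
go([.46,.033,.1],down(-.05,-.54))"
```

```text
position: [0.4617, 0.0443, 0.1992]
ft_force: [-0.3, 1.3, -1.0]
top 0.56 [227.4, 209.0, 256.6, 287.4]
scene 0.57 [248.7, 105.8, 273.7, 166.5]
dy yaw pitch dx [-0.002  0.063 -0.008 -0.003] 94.1 lip z 0.146 heel z 0.145
dy yaw pitch dx [ 0.004 -0.014  0.    -0.004] 93.4 lip z 0.145 heel z 0.145
dy yaw pitch dx [ 0.     0.035  0.001 -0.004] 89.2 lip z 0.145 heel z 0.145
shift [ 0.585 -0.186  1.092] turn [ 0.012 -0.042 -0.038] pos [0.4628 0.0431 0.1997] t 15.48
```

```bash
python3 -m inch '[0.20,0,0.40,0,0,0,0.41,-0.05,0.80,0,0,0,0.41,-0.05,0.80,0,0,0]'  >/dev/null
python3 -m inch '[0.16,0,0.32,0,0,0,0.32,0,0.62,0,0,0,0.32,0,0.62,0,0,0]' |grep -E "pos|ft"
python3 -m inch '[0.02,0,0.045,0,0,0,0.02,0,0.045,0,0,0]' |grep -E "pos|ft"
python3 -m inch '[0.02,0,0.045,0,0,0,0.02,0,0.045,0,0,0]' |grep -E "pos|ft"
```

```text
position: [0.4851, 0.056, 0.1302]
ft_force: [-0.2, 0.1, -1.3]
position: [0.4845, 0.0564, 0.1298]
ft_force: [-0.4, -0.3, -1.1]
position: [0.4854, 0.0568, 0.1278]
ft_force: [-0.2, 0.5, -0.6]
```

```bash
python3 -c "
from h import *
o=get_obs();print(o['q'],R.from_quat(o['tool_rot']).as_matrix().round(3).tolist(),o['position'])
go([.4617,.0443,.07],down(-.05,-.47));go([.54,.05,.07],down(-.05,-.47));go([.54,.05,.07],down(-.05,-.3))"
```

```text
[-0.14887729  0.50937699  2.18334182  1.25238843  0.06388051 -2.85338885] [[-0.903, 0.095, 0.419], [0.104, 0.995, -0.002], [-0.417, 0.042, -0.908]] [0.48536162 0.05682168 0.12782329]
shift [ 0.552 -0.214  0.532] turn [ 0.012 -0.024 -0.038] pos [0.4854 0.0568 0.1278] t 16.32
shift [-0.324 -0.05   0.943] turn [ 0.012 -0.024 -0.038] pos [0.4854 0.0568 0.1278] t 16.32
shift [-0.324 -0.05   0.943] turn [ 0.015  0.084 -0.037] pos [0.4854 0.0568 0.1278] t 16.32
```

```bash
python3 -m inch '[-0.3,0.03,-0.1,0,0,0,-0.66,0.07,-0.245,0,0,0,-0.66,0.07,-0.245,0,0,0]' | grep -E "pos|rot|ft"
python3 -c "
from h import *
o=get_obs();print(o['q'])
go([.53,.06,.16],down(-.05,-.47))"
```

```text
position: [0.5077, 0.0658, 0.1471]
tool_rot: [0.047, 0.974, 0.026, 0.219]
ft_force: [0.9, 0.1, -0.7]
[-0.14138285  0.47501174  2.12252101  0.70343799  0.1407435  -2.29470072]
shift [-0.327 -0.039 -0.028] turn [ 0.033 -0.019 -0.037] pos [0.5077 0.0658 0.1471] t 16.57
```

```bash
python3 -m inch '[-0.3,-0.04,0,0.03,-0.02,-0.04,-0.45,-0.06,-0.05,0.03,-0.02,-0.04,-0.45,-0.06,-0.05,0.03,-0.02,-0.04]' | grep -E "pos|rot|ft"
python3 -c "
from h import *
o=get_obs();print(o['q'])
go([.53,.06,.08],down(-.05,-.47))"
```

```text
position: [0.5395, 0.0568, 0.1667]
tool_rot: [0.021, 0.972, -0.005, 0.236]
ft_force: [0.6, -0.3, -0.9]
[-0.11947752  0.45694345  2.05131362  0.21384417  0.1618784  -1.84967057]
shift [0.604 0.035 0.908] turn [0.002 0.004 0.004] pos [0.5395 0.0568 0.1667] t 16.82
```

```bash
python3 -m inch '[-0.4,0.05,0.15,0,0,0,-0.68,0.1,0.34,0,0,0,-0.68,0.1,0.34,0,0,0]' | grep -E "pos|rot|ft"
python3 -c "
from h import *
o=get_obs();print(o['q'])
go([.60,.062,.075],down(-.05,-.47))"
```

```text
position: [0.6067, 0.0618, 0.169]
tool_rot: [0.021, 0.97, -0.005, 0.24]
ft_force: [0.9, -0.2, -0.2]
[-0.09214476  0.51219768  1.89409006  0.09007635  0.25106382 -1.70048038]
shift [ 0.623 -0.001  1.   ] turn [0.002 0.01  0.003] pos [0.6067 0.0618 0.169 ] t 17.07
```

```bash
python3 -m inch '[0.2,0,0.35,0,0,0,0.4,0,0.72,0,0,0,0.4,0,0.72,0,0,0]' | grep -E "pos|rot|ft"
python3 -c "
from h import *
o=get_obs();print(o['q'])
go([.60,.062,.06],down(-.05,-.47))"; python3 fs2.py
```

```text
position: [0.5924, 0.063, 0.0932]
tool_rot: [0.022, 0.974, -0.004, 0.227]
ft_force: [-2.2, -0.0, -2.7]
[-0.09299756  0.65017089  1.95294377  0.28589585  0.08443895 -1.8973796 ]
shift [ 0.098 -0.009  0.414] turn [ 0.003 -0.008  0.002] pos [0.5924 0.063  0.0932] t 17.32
top 0.85 [219.3, 150.2, 249.9, 205.4]
scene 0.59 [264.9, 172.0, 298.7, 240.1]
dy yaw pitch dx [ 0.     0.006  0.007 -0.005] 60.1 lip z 0.038 heel z 0.039
dy yaw pitch dx [ 0.     0.012  0.015 -0.003] 52.1 lip z 0.037 heel z 0.039
dy yaw pitch dx [-0.004  0.058  0.024 -0.003] 82.9 lip z 0.036 heel z 0.038
```

```bash
python3 -m inch '[0.04,0,0.08,0,0.06,0,0.11,0,0.22,0,0.08,0,0.11,0,0.22,0,0.08,0]' | grep -E "pos|rot|ft"
python3 -m inch '[0.02,0,0.045,0,0,0,0.02,0,0.045,0,0,0]' - 25| grep -E "pos|ft"
python3 -m inch '[0.02,0,0.045,0,0,0,0.02,0,0.045,0,0,0]' | grep -E "pos|ft"
python3 -c "
from h import *
o=get_obs();print(o['q'])"
```

```text
position: [0.6012, 0.0621, 0.0833]
tool_rot: [0.022, 0.984, -0.004, 0.177]
ft_force: [-0.4, -0.0, 0.1]
position: [0.5973, 0.0628, 0.0777]
ft_force: [-1.1, 0.5, -0.5]
position: [0.5964, 0.0628, 0.0726]
ft_force: [-0.2, -0.2, -0.5]
[-0.08914618  0.68605066  1.87479966  0.07151881  0.23399203 -1.68210599]
```

```bash
python3 -m inch '[0.03,0,0.08,0,0,0,0.03,0,0.08,0,0,0]' - 15| grep -E "pos|ft"
python3 -m inch '[0.03,0,0.07,0,0,0,0.03,0,0.07,0,0,0,0.03,0,0.07,0,0,0]' - 8| grep -E "pos|ft"
python3 -m inch '[0.02,0,0.05,0,0,0,0.02,0,0.05,0,0,0,0.02,0,0.05,0,0,0]' | grep -E "pos|ft|grip"; python3 fs2.py
```

```text
position: [0.597, 0.0628, 0.0651]
ft_force: [-1.6, -0.7, 1.4]
position: [0.5967, 0.0628, 0.0591]
ft_force: [0.8, -0.3, -1.0]
position: [0.5965, 0.0628, 0.0551]
ft_force: [-0.0, -0.2, -2.0]
grip_width: 0.0156
grip_force: 8.0
top 0.84 [223.8, 153.0, 249.1, 189.9]
scene 0.77 [267.8, 185.1, 294.3, 250.5]
dy yaw pitch dx [-0.001  0.015 -0.016 -0.005] 51.5 lip z 0.003 heel z 0.002
dy yaw pitch dx [ 0.    -0.007 -0.024 -0.005] 45.2 lip z 0.004 heel z 0.002
dy yaw pitch dx [ 0.001 -0.014 -0.02  -0.005] 44.9 lip z 0.003 heel z 0.002
```

The scoop lies flat. I release it and back off along the tool axis, then go over the tumbler to check its contents.

```bash
python3 -m inch '[0,0,0,0,0,0,0,0,0,0,0,0,0,0,0,0,0,0]' 40 40| grep -E "grip|ft"
python3 -m inch '[0,0,-0.4,0,0,0,0,0,-1,0,0,0,0,0,-1,0,0,0,0,0,-1,0,0,0]' | grep -E "pos|ft"
python3 -c "
from h import *
camera('top');camera('scene')
for n in('top','scene'):
  print([ (round(r['conf'],2),r['bbox']) for r in cut_out(n,'scoop_grip')[:2]])
go([.42,-.24,.3],down(-.5));print(get_obs()['q'])"
```

```text
ft_force: [-0.8, 0.4, 0.1]
grip_width: 0.0289
grip_force: 0.0
position: [0.5703, 0.064, 0.1334]
ft_force: [0.9, -0.7, 0.0]
[(0.64, [223.8, 151.9, 249.3, 211.5])]
[(0.98, [265.6, 184.8, 294.2, 249.5])]
shift [ 0.87  -3.874 -2.586] turn [0.051 0.217 0.287] pos [0.5694 0.0638 0.1296] t 19.75
[-0.09212154  0.55582744  1.91365314  0.05466076  0.32598556 -1.66702693]
```

```bash
python3 -m inch '[0.2,0,-0.4,0,0.08,0,0.1,0,-0.8,0,0.15,0,0.1,0,-1,0,0.22,0,0.1,0,-1,0,0.22,0]' | grep -E "pos|ft"
python3 -c "
from h import *
go([.52,-.1,.25],down(-1.57));go([.49,-.294,.25],down(-1.57,.28))"
```

```text
position: [0.5365, 0.0652, 0.2052]
ft_force: [1.1, 0.2, -0.3]
shift [ 0.113 -2.071 -0.562] turn [0.002 0.001 0.971] pos [0.5365 0.0652 0.2052] t 20.08
shift [ 0.38  -4.51  -0.565] turn [-0.134  0.143  0.965] pos [0.5365 0.0652 0.2052] t 20.08
```

```bash
python3 -m inch '[0.03,-0.3,-0.15,0,0,0.3,0.06,-0.6,-0.3,0,0,0.6,0.11,-1,-0.56,0,0,0.97,0.11,-1,-0.56,0,0,0.97,0.11,-1,-0.56,0,0,0.97,0.11,-1,-0.56,0,0,0.97,0.11,-1,-0.56,0,0,0.97,0.11,-1,-0.56,0,0,0.97,0.11,-1,-0.56,0,0,0.97,0.11,-1,-0.56,0,0,0.97,0.11,-1,-0.56,0,0,0.97,0.11,-1,-0.56,0,0,0.97,0.11,-1,-0.56,0,0,0.97,0.11,-1,-0.56,0,0,0.97]' | grep -E "pos|rot|ft"
python3 -c "
from h import *
go([.49,-.294,.25],down(-1.57,.28))"
```

```text
position: [0.5222, -0.0143, 0.2464]
tool_rot: [0.705, 0.709, 0.001, -0.0]
ft_force: [-0.9, -0.8, 0.4]
shift [-3.495 -0.419 -0.051] turn [0.    0.177 0.003] pos [ 0.5222 -0.0143  0.2464] t 21.25
```

```bash
python3 -m inch '[-1,-0.2,0,0,0,0,-1,-0.2,0,0,0,0]' >/dev/null
python3 -m inch '[-1,-0.2,0,0,0,0,-1,-0.2,0,0,0,0]' >/dev/null
python3 -m inch '[-0.8,0,0,0,0,0,-0.8,0,0,0,0,0]' >/dev/null
python3 -m inch '[-0.4,-0.02,-0.03,0,0.08,0,-0.7,-0.02,-0.05,0,0.177,0,-0.7,-0.02,-0.05,0,0.177,0,-0.7,-0.02,-0.05,0,0.177,0]' | grep -E "pos|rot|ft"
python3 - <<'E'
from h import *
c=get_calibration("wrist");w=camera("wrist");cv2.imwrite("pics/win.png",w[:,:,::-1])
print(proj(c,[[.49,-.258,.11],[.49,-.258,.003]]).round(1).tolist(), np.round(c["T"],3)[:3,3])
for r in cut_out("wrist","tumbler")[:2]: print("tum",round(r["conf"],2),r["bbox"])
for r in cut_out("wrist","ball0_center")[:8]: print("ball",round(r["conf"],2),r["bbox"])
g=cv2.cvtColor(w,cv2.COLOR_RGB2GRAY);u,v=map(int,proj(c,[[.49,-.258,.06]])[0])
h=cv2.HoughCircles(cv2.medianBlur(g,3),cv2.HOUGH_GRADIENT,1,8,param1=60,param2=14,minRadius=5,maxRadius=70)
print([x.round(0).tolist() for x in h[0] if np.hypot(x[0]-u,x[1]-v)<60][:15] if h is not None else None)
np.set_printoptions(linewidth=300,threshold=10**6)
print(g[v-48:v+48:3,u-54:u+54:2]//10)
E
```

```text
position: [0.489, -0.2983, 0.2496]
tool_rot: [0.7, 0.7, 0.1, -0.098]
ft_force: [-1.4, -0.1, 0.1]
[[251.2, 188.4], [250.7, 189.3]] [ 0.488 -0.262  0.405]
tum 0.63 [222.9, 165.8, 281.8, 221.4]
tum 0.61 [342.0, 2.1, 387.0, 10.9]
[[248.0, 192.0, 26.0], [284.0, 200.0, 65.0], [298.0, 204.0, 52.0], [256.0, 242.0, 62.0], [282.0, 174.0, 50.0], [270.0, 218.0, 60.0], [210.0, 190.0, 65.0], [290.0, 210.0, 48.0], [230.0, 214.0, 44.0], [298.0, 212.0, 43.0], [258.0, 164.0, 43.0], [308.0, 200.0, 42.0], [276.0, 234.0, 57.0], [268.0, 164.0, 34.0], [256.0, 226.0, 34.0]]
[[16 17 17 16 16 16 17 12  7 11 12 12 12 12 12 13 13 13 12 12 13 12 13 13 11  7  7 13 13 13 12 11 12 12 13 12 13 12 12 12 12 12 12 12 12 12 11 12 16 17 16 16 16 17]
 [17 16 17 16 16 16 17 17 17 10  6  9 12 13 13 13 13 13 13 13 13 12 10  7  7 11 13 13 13 12 12 12 12 13 12 13 13 13 13 12 12 12 12 12 12 12 11 12 11 14 16 16 16 17]
 [16 16 16 16 16 16 17 17 16 15 12 11  8  5  5  7  8  7  6  6  6  6  9 12 14 13 13 13 13 12 13 12 12 13 13 13 13 12 12 12 12 12 13 12 12 12 11 11 12 11 13 16 16 17]
 [17 17 17 16 16 17 17 17 16 16 15 12 12 13 13 1
[... 4037 characters left out ...]
11 11 11 11 11 10  7  6 11 12 12 12 12]
 [16 16 16 15 15  0  1  1  2  2  3  2 11 17 12 12 12 11 11 12 11 11 12 11 14 14 13 11 11 11 11 11 12 11 11 11 12 11 11 11 11 11 10  2  2  2  3  1  1  0  9 11 11 12]
 [16 16 16 16  5  2  1  2  2  1  2  2 11 17 11 12 12 11 12 12 11 11 11 11 17 17 16 11 11 10 11 11 11 11 11 11 11 11 11 11 11 11 10  0  1  2  2  1  1  1  2 11 11 12]
 [16 16 16 16  0  1  1  1  2  1  1  1  9 16 17 17 15 15 15 15 15 15 15 17 17 16 17 16 16 16 17 17 16 11 11 11 11 11 11 11 11 12 10  0  1  2  2  1  1  1  2  8 12 11]
 [16 16 16  1  0  0  1  0  1  1  2  0  9 17 17 17 17 17 17 17 17 17 16 17 17 16 16 16 16 17 17 17 14 11 11 11 11 11 11 11 11 11 10  1  0  2  2  2  2  2  2  1 10 12]]
```

The wrist view resolves three balls on the tumbler's floor, so the tally is three in, one on the bench and two behind the bin: six. The tumbler's axis measures about (0.4885,-0.2615). Next I look at the strainer the same way.

```bash
python3 -m inch '[0.45,0.37,0.13,0,0,0,0.91,0.74,0.262,0,0,0,0.91,0.74,0.262,0,0,0]' 87 >/dev/null
python3 -m inch '[0.45,0.37,0.13,0,0,0,0.91,0.74,0.262,0,0,0,0.91,0.74,0.262,0,0,0]' >/dev/null
python3 -m inch '[0.45,0.37,0.13,0,0,0,0.91,0.74,0.262,0,0,0,0.91,0.74,0.262,0,0,0,0.91,0.74,0.262,0,0,0]' |grep -E "pos|rot"
python3 - <<'E'
from h import *
c=get_calibration("wrist");w=camera("wrist");cv2.imwrite("pics/wst.png",w[:,:,::-1])
for n in("strainer","cap_mid"):
  for r in cut_out("wrist",n)[:3]: 
    b=r["bbox"];m=r["region"];v,u=np.nonzero(m);print(n,round(r["conf"],2),b,"bbox centre z.02/.066",onz(c,[[(b[0]+b[2])/2,(b[1]+b[3])/2]],.02).round(4),onz(c,[[(b[0]+b[2])/2,(b[1]+b[3])/2]],.066).round(4),"px/mm",)
g=cv2.medianBlur(cv2.cvtColor(w,cv2.COLOR_RGB2GRAY),3);u,v=proj(c,[[.667,-.035,.05]])[0];print(u,v)
for rr in((12,24),(24,40)):
  h=cv2.HoughCircles(g,cv2.HOUGH_GRADIENT,1,4,param1=60,param2=12,minRadius=rr[0],maxRadius=rr[1])
  if h is not None: print([(x.round(1).tolist(),onz(c,[x[:2]],.066 if rr[0]<20 else .026)[0].round(4).tolist()) for x in h[0] if np.hypot(x[0]-u,x[1]-v)<25][:5])
# same tool on the tumbler picture was at centre (250,192)
go([.667,-.035,.15],down(-1.57))
E
```

```text
position: [0.6671, -0.0614, 0.2517]
tool_rot: [0.696, 0.704, 0.099, -0.098]
strainer 0.83 [222.7, 175.8, 272.7, 219.1] bbox centre z.02/.066 [[ 0.6634 -0.0332  0.02  ]] [[ 0.6637 -0.0323  0.066 ]] px/mm
strainer 0.69 [353.1, 163.0, 405.6, 212.0] bbox centre z.02/.066 [[ 0.8574 -0.0166  0.02  ]] [[ 0.8346 -0.0176  0.066 ]] px/mm
strainer 0.67 [17.1, 206.1, 69.6, 232.1] bbox centre z.02/.066 [[ 0.3558 -0.0692  0.02  ]] [[ 0.3926 -0.064   0.066 ]] px/mm
250.2211396220264 199.26991761308352
[([245.5, 198.5, 22.299999237060547], [0.6609, -0.0336, 0.066]), ([241.5, 196.5, 20.0], [0.6557, -0.0311, 0.066]), ([243.5, 202.5, 19.0], [0.6584, -0.0388, 0.066]), ([249.5, 194.5, 22.200000762939453], [0.6659, -0.0285, 0.066]), ([252.5, 197.5, 23.399999618530273], [0.6698, -0.0323, 0.066])]
[([248.5, 185.5, 36.0], [0.6644, -0.016, 0.026]), ([238.5, 193.5, 39.400001525878906], [0.6503, -0.0276, 0.026]), ([244.5, 184.5, 36.0], [0.6587, -0.0147, 0.026]), ([246.5, 207.5, 31.5], [0.6619, -0.0475, 0.026]), ([246.5, 189.5, 31.600000381469727], [0.6616, -0.0218, 0.026])]
shift [0.029 0.021 1.327] turn [ 0.001 -0.177  0.002] pos [ 0.6653 -0.0664  0.2514] t 23.22
```

Run:
```python
from h import *
c=get_calibration("wrist")
for f,z in(("pics/wst.png",.026),):
    im=cv2.imread(f).astype(int);sat=(im.max(2)-im.min(2))/np.maximum(im.max(2),1)
    m=((sat<.22)&(im.max(2)>45)).astype(np.uint8);k,lab,st,ce=cv2.connectedComponentsWithStats(m)
    i=np.bincount(lab[180:215,230:265].ravel()*(m[180:215,230:265].ravel()>0)).argsort()[-2:]
    for j in i: 
        if j: 
            s=st[j];print(s,ce[j]);q=[s[0]+s[2]/2-.5,s[1]+s[3]/2-.5];print(onz(c,q,z).round(4))
            cn=max(cv2.findContours((lab==j).astype(np.uint8),0,1)[0],key=len);print(cv2.minEnclosingCircle(cn))
    np.set_printoptions(linewidth=250,threshold=10**6);print((sat[164:230:3,214:284:2]*10).astype(int))
```

```text
[ 223  177   45   44 1582] [245.23704172 198.44310999]
[[ 0.6576 -0.0398  0.026 ]]
((245.3431396484375, 198.30392456054688), 22.60441780090332)
[[4 4 4 4 4 4 4 4 4 4 4 4 4 4 4 4 4 4 4 4 4 4 4 4 4 4 4 3 3 3 3 3 3 3 3]
 [4 4 4 4 4 4 4 4 4 4 4 4 4 4 4 5 4 4 4 4 4 4 4 4 4 4 4 4 4 4 3 3 3 3 3]
 [4 4 4 4 4 4 4 4 4 5 4 4 4 4 4 4 4 5 4 4 5 4 4 4 4 4 4 4 4 4 5 4 4 3 3]
 [4 4 4 4 4 4 4 4 4 4 4 4 4 4 4 4 4 4 4 4 4 4 4 4 4 4 4 5 4 4 4 4 4 4 4]
 [4 4 4 4 5 4 5 4 4 4 4 4 4 3 2 2 2 2 3 4 4 4 4 4 4 4 4 4 4 4 4 4 4 4 4]
 [4 4 4 4 4 4 4 4 4 4 2 0 0 0 1 1 1 1 1 1 0 1 4 4 4 4 4 4 4 4 4 4 4 4 4]
 [4 4 4 4 4 4 4 4 1 1 1 1 1 1 1 1 1 1 1 1 1 1 1 1 3 4 4 4 4 4 4 4 4 4 4]
 [4 4 4 4 4 4 4 1 1 1 1 1 1 1 1 1 1 1 1 1 1 1 1 1 1 3 4 4 4 4 4 4 4 4 4]
 [4 4 4 4 4 4 0 1 1 1 0 1 1 1 1 1 1 1 1 1 1 1 1 1 0 1 4 4 4 4 4 4 4 4 4]
 [4 4 4 4 4 2 1 1 1 1 1 1 1 1 1 1 1 1 1 1 1 1 1 1 1 1 1 4 4 4 4 4 4 4 4]
 [4 4 4 4 4 1 1 1 1 1 1 1 1 1 1 1 1 1 1 1 1 1 1 1 1 1 0 3 4 4 4 4 4 4 4]
 [4 4 4 4 4 0 1 1 1 1 1 0 1 1 1 1 1 1 1 1 1 1 1 1 1 1 1 3 4 4 4 4 4 4 4]
 [4 4 4 5 4 0 1 1 1 1 1 1 1 1 1 1 1 1 1 1 1 1 1 1 1 1 1 3 4 4 5 4 4 4 4]
 [4 4 4 4 4 0 1 1 1 1 1 1 1 1 1 1 1 1 1 1 1 1 1 1 1 1 1 4 4 4 4 4 4 4 4]
 [4 4 4 4 4 2 1 1 1 1 1 1 1 1 1 1 1 0 1 1 1 1 1 1 1 1 1 5 4 4 4 4 4 4 4]
 [4 4 4 4 4 4 2 1 1 1 1 1 1 1 1 1 1 1 1 1 1 1 1 1 1 1 3 4 4 5 4 4 4 4 4]
 [4 4 4 4 4 4 4 1 1 1 0 1 1 1 1 1 1 1 1 1 1 1 1 1 1 4 4 4 4 4 4 4 4 4 4]
 [4 4 4 4 4 4 4 4 2 1 1 1 1 1 1 1 1 1 1 1 1 1 0 1 4 4 4 4 4 4 4 4 5 4 4]
 [4 4 4 4 5 4 4 4 4 4 2 1 1 1 1 1 0 1 1 1 1 1 4 4 4 4 4 4 4 4 5 4 4 4 4]
 [4 4 4 4 4 4 4 4 4 4 4 4 4 4 3 2 2 3 3 4 4 4 4 4 4 4 4 4 4 4 4 4 4 4 4]
 [4 4 4 4 4 4 4 4 4 4 4 4 4 4 4 5 4 4 4 4 4 4 4 4 4 4 4 4 4 4 4 4 4 4 4]
 [3 3 3 4 4 4 4 4 4 4 4 4 4 4 4 4 5 4 4 5 4 4 4 4 4 5 4 5 4 4 4 4 4 4 4]]
```

```bash
python3 -m inch '[0.0,0,0.3,0,-0.09,0,0.05,0,0.6,0,-0.177,0,0.05,-0.03,0.9,0,-0.177,0,0.05,-0.03,0.9,0,-0.177,0,0.05,-0.03,0.9,0,-0.177,0]' |grep -E "pos|rot"
python3 -c "
from h import *
go([.661,-.0343,.09],down(-1.57))"
```

```text
position: [0.6625, -0.0433, 0.1825]
tool_rot: [0.706, 0.708, 0.0, -0.001]
shift [ 0.111 -0.017  1.156] turn [-0.001 -0.001  0.001] pos [ 0.6625 -0.0433  0.1825] t 23.63
```

```bash
python3 -m inch '[0.11,-0.017,0.4,0,0,0,0.11,-0.017,0.9,0,0,0,0.11,-0.017,0.9,0,0,0]' |grep -E "pos|rot"
python3 -m inch '[0,0,0,0,0,0]' |grep -E "pos|rot"
python3 - <<'E'
from h import *
c=get_calibration("wrist");w=camera("wrist");c2=get_calibration("wrist");print(np.abs(np.array(c["T"])-c2["T"]).max())
im=w.astype(int);sat=(im.max(2)-im.min(2))/np.maximum(im.max(2),1)
u,v=proj(c,[[.661,-.0343,.03]])[0];print(u,v,proj(c,[[.661,-.0343,.066],[.661,-.0343,.026],[.661+.033,-.0343,.026],[.661,-.0343+.033,.026]]).round(1).tolist())
m=((sat<.22)&(im.max(2)>45)).astype(np.uint8);k,lab,st,ce=cv2.connectedComponentsWithStats(m)
for j in range(1,k):
    if st[j,4]>300: print(st[j],ce[j])
for r in cut_out("wrist","strainer")[:3]: print(round(r["conf"],2),r["bbox"])
for r in cut_out("wrist","cap_mid")[:3]: print("cap",round(r["conf"],2),r["bbox"])
go([.661,-.0343,.027],down(-1.57))
E
```

```text
position: [0.6588, -0.0356, 0.1054]
tool_rot: [0.707, 0.707, -0.002, -0.005]
position: [0.662, -0.036, 0.1106]
tool_rot: [0.707, 0.707, 0.0, -0.001]
0.005375387428712394
249.93965270582984 206.42575728434397 [[249.9, 222.2], [249.9, 205.0], [287.1, 204.9], [249.9, 168.3]]
[  26    0  208   19 1769] [165.52402487   5.33917467]
[ 420    0   92   86 7066] [467.9602321   40.38480045]
[370  29  34  65 499] [379.3006012   66.68737475]
[  72   51  236   77 9875] [217.75594937  88.65225316]
[ 214  167   73   80 4457] [249.64796949 205.48620148]
[ 105  256  292   23 5855] [249.80222032 268.00136635]
0.77 [213.5, 163.8, 288.3, 222.3]
0.66 [421.8, 146.0, 508.0, 219.5]
shift [ 0.019 -0.063  1.097] turn [0.006 0.    0.   ] pos [ 0.6653 -0.0358  0.1148] t 24.12
```

```bash
python3 -m inch '[0,0,0.4,0,0,0,0.01,0,0.7,0,0,0,0.015,0,0.8,0,0,0,0.015,0,0.8,0,0,0]' |grep -E "pos|ft"
python3 -m inch '[0,0,0.12,0,0,0,0,0,0.24,0,0,0,0,0,0.24,0,0,0]' |grep -E "pos|ft"
```

```text
position: [0.6628, -0.033, 0.0474]
ft_force: [0.6, -0.2, -0.1]
position: [0.663, -0.0327, 0.0277]
ft_force: [-0.3, 0.4, -0.3]
```

```bash
python3 -m inch '[0,0,0,0,0,0,0,0,0,0,0,0,0,0,0,0,0,0,0,0,0,0,0,0,0,0,0,0,0,0]' 50 40
python3 -m inch '[0,0,-0.15,0,0,0,0,0,-0.4,0,0,0,0,0,-0.9,0,0,0,0,0,-0.9,0,0,0]' |grep -E "pos|ft|grip"
python3 -m inch '[0,0,-0.4,0,0,0,0,0,-0.9,0,0,0,0,0,-0.9,0,0,0]' |grep -E "pos|ft|grip"
python3 -c "
from h import *
go([.488,-.261,.18],down(-1.57))
camera('scene');camera('top')
for n in('strainer','cap_mid'):
  print([(round(r['conf'],2),r['bbox']) for r in cut_out('scene',n)[:4]])
o=get_obs();c=get_calibration('scene');p=np.array(o['position']);print(proj(c,[p+[0,0,.039],p+[0,0,-.027]]))"
```

```text
time: 25.12
position: [0.6626, -0.0326, 0.0286]
tool_rot: [0.706, 0.708, 0.001, 0.0]
ft_force: [-2.6, 0.4, 2.0]
grip_width: 0.0649
grip_force: 40.0
position: [0.6677, -0.0336, 0.1075]
ft_force: [2.1, -1.1, 0.0]
grip_width: 0.065
grip_force: 40.0
position: [0.6678, -0.0337, 0.1808]
ft_force: [2.3, -1.1, -1.7]
grip_width: 0.0648
grip_force: 40.0
shift [-2.834 -2.256 -0.026] turn [0.012 0.001 0.001] pos [ 0.6678 -0.0337  0.1808] t 25.7
[(0.69, [191.7, 148.0, 211.8, 171.9]), (0.66, [221.5, 180.6, 251.2, 197.2]), (0.56, [249.6, 289.3, 282.0, 319.5]), (0.49, [264.9, 184.7, 292.3, 250.6])]
[(0.55, [341.2, 233.7, 347.1, 242.2])]
[[238.09943361 169.80524276]
 [238.31014432 194.76071396]]
```

```bash
python3 -m inch '[-0.4,-0.3,0,0,0,0,-0.94,-0.75,0,0,0,0,-0.94,-0.75,0,0,0,0]' >/dev/null
python3 -m inch '[-0.45,-0.35,0,0,0,0,-0.94,-0.75,0,0,0,0,-0.94,-0.75,0,0,0,0]' >/dev/null
python3 -m inch '[-0.35,-0.3,0,0,0,0,-0.7,-0.6,0,0,0,0,-0.94,-0.75,0,0,0,0,-0.94,-0.75,0,0,0,0,-0.94,-0.75,0,0,0,0]' |grep -E "pos|rot|ft"
python3 - <<'E'
from h import *
go([.488,-.261,.14],down(-1.57))
for n in("top","scene"):
    c=get_calibration(n);im=camera(n)
    # tumbler from scene silhouette: axis fit
    for r in cut_out(n,"tumbler")[:1]:
        b=r["bbox"];print(n,round(r["conf"],2),b,"pred foot/rim",proj(c,[[.488-.0255,-.261,0],[.488,-.261-.0255,0],[.488,-.261+.0255,0],[.488,-.261-.032,.11],[.488,-.261+.032,.11],[.488-.032,-.261,.11],[.488+.0255,-.261,0]]).round(1).tolist())
E
```

```text
position: [0.4824, -0.2595, 0.1703]
tool_rot: [0.707, 0.707, 0.002, -0.001]
ft_force: [-0.2, 0.3, -2.7]
shift [-0.02   0.07   0.379] turn [ 0.001 -0.002 -0.001] pos [ 0.4824 -0.2595  0.1703] t 26.82
top 0.69 [367.5, 233.4, 393.9, 261.9] pred foot/rim [[375.5, 255.1], [385.9, 244.0], [364.3, 244.3], [408.0, 248.7], [376.9, 249.2], [393.0, 264.7], [374.7, 233.2]]
scene 0.87 [117.1, 164.4, 146.0, 213.8] pred foot/rim [[135.9, 199.8], [125.5, 207.5], [146.5, 205.1], [115.5, 172.4], [143.5, 169.5], [129.5, 163.0], [136.3, 213.0]]
```

```bash
python3 -m inch '[0,0.04,0.1,0,0,0,0,0.04,0.25,0,0,0,0,0.04,0.25,0,0,0]' |grep -E "pos|ft"
python3 -m inch '[0,0,0.02,0,0,0,0,0,0.02,0,0,0]' |grep -E "pos|ft"
python3 -c "
from h import *
P=[]
for i in range(4):
  P.append(get_obs()['position']);camera('top')
print(np.round(P,4));go([.489,-.2605,.123],down(-1.57))"
```

```text
position: [0.4863, -0.2572, 0.1493]
ft_force: [-0.2, 0.3, -2.0]
position: [0.4869, -0.2584, 0.1495]
ft_force: [-0.4, -0.5, -2.3]
[[ 0.4869 -0.2584  0.1495]
 [ 0.487  -0.2587  0.1499]
 [ 0.487  -0.2589  0.1501]
 [ 0.487  -0.259   0.1502]]
shift [-0.018  0.024  0.341] turn [ 0.002 -0.     0.001] pos [ 0.487  -0.2591  0.1503] t 27.63
```

```bash
python3 -m inch '[-0.02,0.022,0.1,0,0,0,-0.02,0.022,0.1,0,0,0]' |grep -E "pos|ft"
python3 -m inch '[0,0,0.05,0,0,0,0,0,0.05,0,0,0]' |grep -E "pos|ft"
python3 -m inch '[0,0,0.05,0,0,0,0,0,0.05,0,0,0]' |grep -E "pos|ft"
```

```text
position: [0.4885, -0.2607, 0.1411]
ft_force: [-0.5, 0.7, -2.2]
position: [0.4881, -0.2603, 0.1371]
ft_force: [0.1, -0.0, -1.6]
position: [0.4881, -0.2603, 0.1332]
ft_force: [0.3, -0.1, -2.8]
```

```bash
python3 -m inch '[0,0,0.05,0,0,0,0,0,0.05,0,0,0]' |grep -E "pos|ft"
python3 -m inch '[0,0,0.04,0,0,0,0,0,0.04,0,0,0]' |grep -E "pos|ft"
python3 -m inch '[0,0,0.03,0,0,0,0,0,0.03,0,0,0]' |grep -E "pos|ft"
```

```text
position: [0.4881, -0.2602, 0.1292]
ft_force: [-0.0, -0.6, -2.9]
position: [0.4882, -0.2603, 0.1262]
ft_force: [-0.2, 0.5, -2.0]
position: [0.4884, -0.2606, 0.1247]
ft_force: [-1.5, -0.7, 1.0]
```

```bash
python3 -m inch '[0,0,0.025,0,0,0,0,0,0.025,0,0,0]' |grep -E "pos|ft"
python3 -m inch '[0,0,0,0,0,0,0,0,0,0,0,0,0,0,0,0,0,0,0,0,0,0,0,0]' 85 |grep -E "pos|ft|grip"
python3 -m inch '[0,0,-0.1,0,0,0,0,0,-0.2,0,0,0,0,0,-0.35,0,0,0,0,0,-0.35,0,0,0]' |grep -E "pos|ft"
python3 - <<'E'
from h import *
P=[]
for i in range(3): P.append(get_obs()['position']);camera('scene')
print(np.round(P[-1],4))
for n in('strainer','cap_mid','tumbler'):
  print(n,[(round(r['conf'],2),r['bbox']) for r in cut_out('scene',n)[:4]])
c=get_calibration('scene');print("pred cap top",proj(c,[[.489,-.2605,.162],[.489,-.2605,.132],[.489-.022,-.2605,.162],[.489,-.2605+.033,.11]]).round(1).tolist())
camera("wrist");c=get_calibration('wrist')
for n in('strainer','cap_mid'): print(n,[(round(r['conf'],2),r['bbox']) for r in cut_out('wrist',n)[:3]])
print(proj(c,[[.489,-.2605,.162]]))
E
```

```text
position: [0.4885, -0.2607, 0.1246]
ft_force: [-3.6, 1.4, 15.0]
position: [0.4888, -0.2607, 0.1222]
ft_force: [-0.9, -0.3, 0.2]
grip_width: 0.0818
grip_force: 0.0
position: [0.4898, -0.2616, 0.1526]
ft_force: [0.8, 0.3, -0.4]
[ 0.4889 -0.2609  0.1511]
strainer [(0.84, [252.1, 288.8, 281.3, 323.4]), (0.65, [189.8, 147.2, 213.7, 170.5]), (0.62, [118.3, 162.5, 142.2, 179.0]), (0.56, [289.2, 179.2, 362.5, 226.7])]
cap_mid [(0.47, [113.3, 163.0, 146.5, 178.7])]
tumbler [(0.73, [290.2, 177.9, 363.2, 227.2]), (0.61, [121.8, 173.2, 143.3, 212.9])]
pred cap top [[126.5, 152.9], [128.4, 163.5], [126.4, 147.5], [144.2, 169.6]]
strainer [(0.97, [203.5, 182.6, 301.5, 252.0]), (0.62, [63.5, 0.0, 142.3, 44.4])]
cap_mid [(0.71, [214.6, 207.9, 286.1, 300.9])]
[[253.0626146  265.39154973]]
```

The strainer is home: contact came at the expected height and it was pressed with 15 N. Next I grip the cap above its lower edge.

```bash
python3 -m inch '[0,0,-0.1,0,0,0,0,0,-0.1,0,0,0]' 60 |grep -E "pos"
python3 -m inch '[0,0,0,0,0,0,0,0,0,0,0,0]' 52 |grep -E "pos|ft|grip"
python3 -m inch '[0,0,0,0,0,0,0,0,0,0,0,0,0,0,0,0,0,0,0,0,0,0]'  30 15 |grep -E "time|pos|ft|grip"
```

```text
position: [0.4889, -0.261, 0.1592]
position: [0.4885, -0.2606, 0.1585]
ft_force: [0.4, -0.4, -0.6]
grip_width: 0.0662
grip_force: 0.0schema error: expected a multiple of 6 numbers
```

```bash
python3 -m inch '[0,0,0,0,0,0,0,0,0,0,0,0,0,0,0,0,0,0,0,0,0,0,0,0,0,0,0,0,0,0]'  30 18 |grep -E "time|pos|ft|grip"
```

```text
time: 30.67
position: [0.4883, -0.2605, 0.1582]
ft_force: [0.7, 0.2, -0.3]
grip_width: 0.0438
grip_force: 18.0
```

```bash
python3 -m inch '[0,0,-0.08,0,0,0,0,0,-0.18,0,0,0,0,0,-0.3,0,0,0,0,0,-0.45,0,0,0,0,0,-0.6,0,0,0,0,0,-0.6,0,0,0]' |grep -E "pos|ft|grip"
python3 -m inch '[0,0,-0.2,0,0,0,0,0,-0.4,0,0,0,0,0,-0.6,0,0,0,0,0,-0.7,0,0,0,0,0,-0.7,0,0,0,0,0,-0.7,0,0,0]' |grep -E "pos|ft|grip"
python3 - <<'E'
from h import *
s=camera('scene');t=camera("top");w=camera("wrist")
for n in('scene','wrist','top'):
  for k in('strainer','cap_mid','tumbler','scoop_grip'): print(n,k,[(round(r['conf'],2),r['bbox']) for r in cut_out(n,k)[:4]])
c=get_calibration('scene');print("tumbler rim/foot pred",proj(c,[[.489,-.2605-.032,.11],[.489,-.2605+.032,.11],[.489+.0255,-.2605,0],[.489,-.2605,.153],[.489,-.2605-.033,.122],[.489,-.2605+.033,.122],[.489,-.2605,.25]]).round(1).tolist())
print(get_obs()["grip_width"],get_obs()["time"],get_obs()["joint_velocities"].round(3) if hasattr(get_obs()["joint_velocities"],"round") else "")
E
```

```text
position: [0.4898, -0.2618, 0.2095]
ft_force: [-0.7, -0.6, -0.1]
grip_width: 0.0436
grip_force: 18.0
position: [0.4881, -0.2606, 0.2623]
ft_force: [0.2, 0.5, -1.0]
grip_width: 0.0437
grip_force: 18.0
scene strainer [(0.89, [116.8, 156.4, 142.1, 179.7]), (0.69, [250.4, 288.8, 282.4, 322.8]), (0.62, [190.7, 147.0, 213.4, 173.1])]
scene cap_mid [(0.61, [109.0, 115.1, 131.1, 128.4])]
scene tumbler [(0.77, [119.5, 174.2, 145.6, 214.0])]
scene scoop_grip [(0.76, [265.4, 184.6, 292.9, 252.6])]
wrist strainer [(0.91, [121.1, 9.9, 174.8, 62.0]), (0.83, [495.5, 0.9, 512.0, 24.2]), (0.82, [221.2, 159.0, 283.0, 211.1])]
wrist cap_mid [(0.75, [216.4, 202.9, 287.1, 290.3])]
wrist tumbler [(0.69, [240.1, 154.8, 264.8, 162.9])]
wrist scoop_grip [(0.63, [216.8, 205.3, 286.1, 290.3]), (0.31, [222.9, 158.2, 283.5, 213.0])]
top strainer [(0.98, [287.5, 292.6, 315.2, 321.4]), (0.89, [252.4, 69.5, 285.2, 102.9]), (0.72, [380.5, 231.7, 412.1, 264.7])]
top cap_mid [(0.74, [410.0, 245.2, 432.5, 267.5])]
top tumbler [(0.83, [369.2, 234.3, 381.9, 257.5]), (0.38, [223.1, 153.3, 248.1, 223.3])]
top scoop_grip [(0.89, [223.4, 155.4, 249.8, 220.6])]
tumbler rim/foot pred [[115.8, 172.6], [143.8, 169.7], [136.5, 213.2], [127.1, 156.1], [114.5, 168.5], [143.5, 165.5], [120.2, 119.3]]
0.04383223316768377 32.4167 [-0.002 -0.    -0.001 -0.    -0.    -0.   ]
```

```bash
python3 -c "
from rig import *
print(hand_in())"
```

```text
the job is handed in; nothing more can be done
None
```

The job is handed in: three balls are in the tumbler, the scoop lies flat on the bench (not in its original spot), the strainer is home, and the cap is held about 10 cm above it; the other three balls were spilled onto the bench (two behind the bin, one beside the tumbler).

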